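Restock and lock the syrup dispenser lane

ROBOT

A 7-joint arm with a two-finger parallel gripper is mounted at the origin on the work surface. World frame = base frame: x ahead of the robot, y to its left, z up, the work surface at z = 0. Lengths are in m, angles in degrees, forces in N, time in s.
With the tool pointing down it reaches from about 0.425 to 0.95 m from the base axis. Payload 4.7 kg.
Tool frame: the origin (TCP) lies on the centre line of the jaws, within the pads' length; the fingertips stand 8 mm ahead of it and the grasp point (between the pads) lies 11 mm behind it; y points along the fingers, z is the direction in which the jaws open and shut, and the axes are right-handed (so a half turn about y gives the same grasp; the last joint's range is limited). The gripper opens to 87 mm and grips with 3 to 60 N. Pads are 19 mm wide; open, the fingers measure 117 mm over their backs; the gripper's body (75 mm by 190 mm) begins 51 mm behind the grasp point.
Start: joints at [63.948, 26.849, -2.785, 87.806, 1.381, 65.374, -4.715], TCP at [0.279, -0.615, 0.231] pointing down, gripper open.
Joint ranges: [-148.3, 148.3], [-19.14, 114.17], [-79.39, 73.82], [5.75, 140.21], [-59.74, 239.74], [12.07, 113.84], [-152.46, 152.46]. Speed limits (degrees/s): [147.25, 147.25, 180, 180, 180, 180, 180].

INTERFACE

Orientations are given as [roll, pitch, yaw] about the fixed x, y, z axes, in that order (R = Rz(yaw) Ry(pitch) Rx(roll)).
In Python, from plant import r gives the robot as it stands. The module is installed in compiled form; this text tells all that it offers.
- The arm moves only by the shell command python3 -m pendant 'ROWS' [FORCE]. ROWS is JSON, a list of rows, each a list of 7 numbers: the shift along the tool's x, y, z as a fraction of full scale, then the turn, a rotation vector about the tool's x, y, z as a fraction of full scale, then the gripper command: -1 is shut, 1 is fully open, values between are in proportion. In form: [[x, y, z, rx, ry, rz, hand], ...]. A call has 1 to 10 rows; each row is the pose to reach, as a shift and turn from the pose measured when the call began, along the tool's axes at that moment, turning the shorter way round; what a row does not reach only later rows make up. Full scale, the value 1, is 1 m for a shift and pi rad for a turn. A row lasts 1/8 s, in which the tool goes at most 62.5 mm and 10.7 degrees, less where a joint would pass 70% of its speed; a pose out of reach is approached as far as the arm can. A call with a number of a shift or a turn outside -1 to 1 is refused whole. A call with a gripper value outside its range is refused whole. The fingers move at their own pace and stop on an object; FORCE is the grip in N (left out, the last holds). Time passes only in rows, so rows that repeat a pose let the fingers close. It gives the time, the measured TCP pose, the force and the opening at its end, in the units of the state.
- r.get_obs(): the state, without advancing time (a new reading comes with each control period).
- r.grab_frame(name): name is "scene" or "top"; returns a dict with "frame" (420x560x3 uint8, red, green, blue), "vertical_fov" (degrees; the focal length in pixels is half the picture's height over the tangent of half this angle, whatever the lens; pixels are square), "cx", "cy" (the principal point, pixels), "rvec" (rotation vector, rad) and "tvec" (3), from world to camera coordinates, as OpenCV has them. Camera axes: x right, y down, z forward; pixel columns grow to the right and rows downward; lengths in m; the calibration is good to about 2 mm. A picture is of the moment at which its call begins. There is no depth.
- r.finish_job(): hands the job in, once; it reports no verdict.
The state is a dict: "clock": time; "qpos": joint angles; "joint_vel": joint speeds; "effort": joint torques, N m; "eef_pos": TCP position; "orientation": TCP orientation; "ft_force": force on the tool from outside, world axes, zero at the start; "ft_torque": the same for the moment, N m; "width": finger opening in m.
Only numpy, scipy, OpenCV 4.12 (cv2) and the standard library are available. Lean on these libraries where they do the work, as an engineer would, in place of code of your own. Each camera call takes 0.05 s, during which the arm holds its last target. There are 200 camera calls.

TASK

Restock the syrup dispenser lane: turn its red lock handle fully open, slide any empty blue-capped bottle out of the lane and stand it upright in the blue crate, then take every red-capped bottle out of the moulded tray and slide it upright into the lane under the slotted roof. When no empties are left in the lane and all the red-capped bottles stand in it, turn the handle fully back so the gate closes behind them; leave the carton, the can and the roll of tape where they are.

Things in the scene. Friction and masses are not known exactly. Their poses are not given: they have to be found in the camera images.
- rack: Fixed dispenser lane. Origin on the bench on the lane's centre line; x inwards along the lane, y across, z up. Floor plate 8 mm thick, x -225 to 120, y -45 to 105 mm; in front of the mouth it is a bare apron. Lane from the mouth (x -120) to the end stop (x 115), 66 mm between the 4 mm side walls. Four bottles fit in a row; one pushed in pushes those before it along.
- lane_mouth (a point): Centre of the lane's mouth, on the lane floor (rack x -120, z 8 mm); axes as the rack's. From here to the stop the lane has a roof of two lips, underside 56 and top 60 mm above the lane floor, with a slot 34 mm wide on the centre line, open at the mouth: the neck runs along the slot, the body fits only beneath, so bottles enter only here, along x, lifted at most 8 mm.
- lane_stop (a point): Centre of the foot of the end stop's face, on the lane floor (rack x 115, z 8 mm); axes as the rack's. The first bottle may rest against it.
- lock (a joint): Lock angle about its upright spindle. 0: locked, the yellow gate arm points along rack -y across the mouth. 1.5: open, at the other stop, the arm points along rack -x beside the apron. Grows clockwise seen from above; stays where left; needs about 0.12 N m. The arm is 10 mm wide, reaches 78 mm from the axis, 18 to 32 mm above the bench.
- lock_grip (a point): On the spindle axis (rack x -150, y 70 mm), in the red bar handle on top, 92 mm above the bench. The bar is 80 mm long, centred on the axis and parallel to the gate arm (the arm points along this point's -y), 14 mm wide, 28 mm tall (77 to 105 mm above the bench). Axes turn with the handle.
- tray: Fixed brown moulded tray 165 x 165 x 24 mm, origin at the centre of its underside. Four round cavities 60 mm across and 16 mm deep, centred at x, y = +-41 mm in its frame; a bottle stands 8 mm above the bench in them.
- crate: Fixed blue open crate for empties, outside 82 x 144 x 50 mm (x, y, z), walls and floor 5 mm: inside 72 x 134 mm, floor 5 mm above the bench. Origin: centre of its underside. Two bottles stand in it side by side along y.
- carton: Bystander: red closed carton 80 x 120 x 60 mm, origin under its centre.
- can: Bystander: blue can 66 mm across, 115 mm tall, origin under its centre.
- tape: Bystander: yellow roll of tape lying flat, 80 mm across, 40 mm tall, origin under its centre.
- bottle1: Small syrup bottle, 102 mm tall, 0.13 to 0.25 kg: amber glass body 54 mm across and 42 mm high with a paper label, shoulder sloping in up to 48 mm, neck 24 mm across from 48 to 74 mm, red round cap 32 mm across from 74 to 102 mm above the underside. Origin: centre of the underside; z up the bottle. Starts upright in a tray cavity. May be absent.
- bottle2: Small syrup bottle, 102 mm tall, 0.13 to 0.25 kg: green glass body 54 mm across and 42 mm high with a paper label, shoulder sloping in up to 48 mm, neck 24 mm across from 48 to 74 mm, red round cap 32 mm across from 74 to 102 mm above the underside. Origin: centre of the underside; z up the bottle. Starts upright in a tray cavity. May be absent.
- bottle3: Small syrup bottle, 102 mm tall, 0.13 to 0.25 kg: brown-red glass body 54 mm across and 42 mm high with a paper label, shoulder sloping in up to 48 mm, neck 24 mm across from 48 to 74 mm, red round cap 32 mm across from 74 to 102 mm above the underside. Origin: centre of the underside; z up the bottle. Starts upright in a tray cavity. May be absent.
- bottle4: Small syrup bottle, 102 mm tall, 0.13 to 0.25 kg: amber glass body 54 mm across and 42 mm high with a paper label, shoulder sloping in up to 48 mm, neck 24 mm across from 48 to 74 mm, red round cap 32 mm across from 74 to 102 mm above the underside. Origin: centre of the underside; z up the bottle. Starts upright in a tray cavity. May be absent.
- empty1: Empty syrup bottle, 102 mm tall, 0.08 to 0.15 kg: clear glass body 54 mm across and 42 mm high with a paper label, shoulder sloping in up to 48 mm, neck 24 mm across from 48 to 74 mm, blue round cap 32 mm across from 74 to 102 mm above the underside. Origin: centre of the underside; z up the bottle. Empty; starts upright in the lane, under the roof. May be absent.
- empty2: Empty syrup bottle, 102 mm tall, 0.08 to 0.15 kg: clear glass body 54 mm across and 42 mm high with a paper label, shoulder sloping in up to 48 mm, neck 24 mm across from 48 to 74 mm, blue round cap 32 mm across from 74 to 102 mm above the underside. Origin: centre of the underside; z up the bottle. Empty; starts upright in the lane, under the roof. May be absent.

How it is judged (in metres and radians):
On the way, in this order (a step that is already met when the one before it is completed fails the run):
1. the lock handle is turned fully open (value of joint lock above 1.35 rad), for 0.2 s.
2. the empties stand in the crate and every red-capped bottle stands in the lane (x of empty1 in the frame of crate between -0.036 and 0.036 m and y of empty1 in the frame of crate between -0.067 and 0.067 m and z of each of empty1, empty2 in the frame of crate below 0.012 m and angle between each of empty1, empty2's own z axis and vertical below 0.15 rad and x of empty2 in the frame of crate between -0.036 and 0.036 m and y of empty2 in the frame of crate between -0.067 and 0.067 m and x of bottle1 in the frame of rack between -0.12 and 0.1 m and y of bottle1 in the frame of rack between -0.015 and 0.015 m and z of each of bottle1, bottle2, bottle3, bottle4 in the frame of rack below 0.013 m and angle between each of bottle1, bottle2, bottle3, bottle4's own z axis and vertical below 0.12 rad and x of bottle2 in the frame of rack between -0.12 and 0.1 m and y of bottle2 in the frame of rack between -0.015 and 0.015 m and x of bottle3 in the frame of rack between -0.12 and 0.1 m and y of bottle3 in the frame of rack between -0.015 and 0.015 m and x of bottle4 in the frame of rack between -0.12 and 0.1 m and y of bottle4 in the frame of rack between -0.015 and 0.015 m and linear speed of each of bottle1, bottle2, bottle3, bottle4, empty1, empty2 below 0.02 m/s), for 0.2 s.
3. the lock handle is turned back to locked (value of joint lock below 0.12 rad), for 0.2 s.
At the end, for the whole second after the job is handed in: Empties stand upright (within 0.15 rad) on the crate floor; red-capped bottles stand upright (within 0.12 rad) on the lane floor (within 5 mm), within 15 mm of its centre line, centres between rack x -120 and +100 mm; all at rest; the lock within 0.12 rad of locked (all of step 2 and value of joint lock below 0.12 rad); the robot touches nothing.
It fails at once if the carton is pushed more than 30 mm away or knocked over (distance of carton from where it was at the start of the episode above 0.03 m or angle between carton's own z axis and vertical above 0.5 rad).
It fails at once if the can is pushed more than 30 mm away or knocked over (distance of can from where it was at the start of the episode above 0.03 m or angle between can's own z axis and vertical above 0.5 rad).
It fails at once if the tape is pushed more than 30 mm away or knocked over (distance of tape from where it was at the start of the episode above 0.03 m or angle between tape's own z axis and vertical above 0.5 rad).
Of bottle1, bottle2, bottle3, bottle4 only 3 to 4 are there at a start; the rules pass over those that are not, and their reading is None.
Of empty1, empty2 only 1 to 2 are there at a start; the rules pass over those that are not, and their reading is None.
At some moment in a run one of bottle1, bottle2, bottle3, bottle4, empty1, empty2 may be knocked a few centimetres aside while the robot is not near it.
Once in a run the grip may slacken for a moment while it holds something.
It also fails if it takes over 210 s, if anything falls off the work surface, if the arm or the gripper's body presses on something with over 40 N, if the wrist force passes 120 N, or if a joint passes its speed limit or range.

## Working session

There is one attempt and no reset: what is moved stays moved. The work goes in short steps, Python scripts to look and compute and a shell command to move; the robot and the scene stay as the last step left them, time stands still between calls to the robot, and variables do not carry over. Pictures are saved under pics/ and viewed, about 12 in all and at most 16, crops included, and the job is handed in when it is done.

```bash
mkdir -p pics; cat > h.py <<'E'
import numpy as np, cv2
from plant import r
from scipy.spatial.transform import Rotation as Ro
def cam(n,save=None):
    d=r.grab_frame(n); f=d["frame"]
    if save: cv2.imwrite(f"pics/{save}.png",cv2.cvtColor(f,cv2.COLOR_RGB2BGR))
    F=f.shape[0]/2/np.tan(np.radians(d["vertical_fov"])/2)
    R=cv2.Rodrigues(np.array(d["rvec"],float))[0]; t=np.array(d["tvec"],float).ravel()
    return dict(f=f,F=F,cx=d["cx"],cy=d["cy"],R=R,t=t)
def ray(c,u,v,z):
    d=c["R"].T@np.array([(u-c["cx"])/c["F"],(v-c["cy"])/c["F"],1.]); o=-c["R"].T@c["t"]
    return o+d*(z-o[2])/d[2]
def proj(c,p):
    q=c["R"]@np.array(p)+c["t"]; return np.array([c["cx"]+c["F"]*q[0]/q[2],c["cy"]+c["F"]*q[1]/q[2]])
def st():
    o=r.get_obs(); print("t",round(o["clock"],2),"p",np.round(o["eef_pos"],4),"rpy",np.round(o["orientation"],2),"q",np.round(o["qpos"],1),"F",np.round(o["ft_force"],1),"w",round(float(o["width"]),4)); return o
def rot(o): return Ro.from_euler("xyz",o["orientation"],degrees=True)
E
python3 - <<'E'
from h import *
o=st(); print(rot(o).as_matrix().round(3))
for n in("scene","top"):
    c=cam(n,n+"0"); print(n,c["F"],c["cx"],c["cy"],-c["R"].T@c["t"],c["R"].round(2))
E
```

```text
t 0.0 p [ 0.2785 -0.6142  0.2295] rpy [-9.0110e+01 -1.0000e-02 -1.5561e+02] q [64.  26.9 -2.8 87.9  1.4 65.4 -4.7] F [ 0.4 -0.8 -0.4] w 0.0871
[[-0.911 -0.001  0.413]
 [-0.413  0.002 -0.911]
 [ 0.    -1.    -0.002]]
scene 526.2219999342541 279.5666202162658 205.64356590354384 [ 1.31526286 -0.86612184  0.95366009] [[ 0.76  0.65 -0.01]
 [ 0.38 -0.46 -0.8 ]
 [-0.52  0.61 -0.6 ]]
top 505.5635031929362 282.2738171581523 212.42563525659327 [ 0.44403657 -0.02506273  1.1397617 ] [[-0.02 -1.   -0.01]
 [-0.99  0.02 -0.13]
 [ 0.13  0.01 -0.99]]
```

View pics/scene0.png

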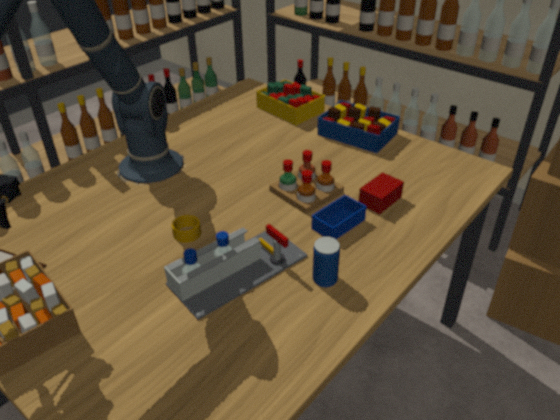

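View pics/top0.png

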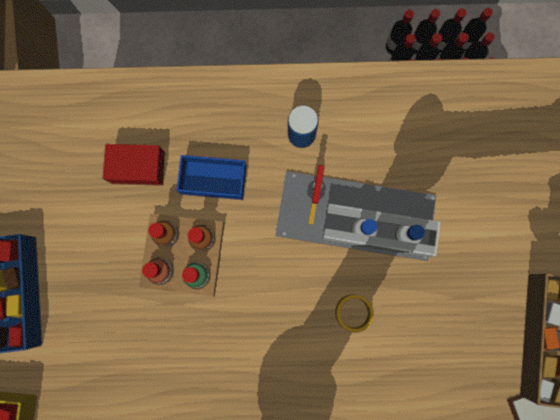

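```bash
cat >> h.py <<'E'
def blobs(c,lo,hi,amin=20):
    hsv=cv2.cvtColor(c["f"],cv2.COLOR_RGB2HSV); m=cv2.inRange(hsv,np.array(lo),np.array(hi))
    n,l,s,ce=cv2.connectedComponentsWithStats(m)
    return [(ce[i].round(1),s[i,4],s[i,:4],l==i) for i in range(1,n) if s[i,4]>=amin]
def red(c,amin=20):
    hsv=cv2.cvtColor(c["f"],cv2.COLOR_RGB2HSV); m=cv2.inRange(hsv,(0,190,90),(5,255,255))|cv2.inRange(hsv,(174,190,90),(180,255,255))
    n,l,s,ce=cv2.connectedComponentsWithStats(m)
    return [(ce[i].round(1),s[i,4],s[i,:4],l==i) for i in range(1,n) if s[i,4]>=amin]
def tri(c1,u1,c2,u2):
    A=[]
    for c,(u,v) in((c1,u1),(c2,u2)):
        P=np.hstack([c["R"],c["t"][:,None]]); x=(u-c["cx"])/c["F"];y=(v-c["cy"])/c["F"]
        A+=[x*P[2]-P[0],y*P[2]-P[1]]
    v=np.linalg.svd(np.array(A))[2][-1]; return v[:3]/v[3]
E
python3 - <<'E'
from h import *
T=cam("top");S=cam("scene")
for n,c in(("T",T),("S",S)):
    for b in red(c,40): print(n,"red",b[0],b[1],b[2],ray(c,*b[0],.096).round(3))
    for b in blobs(c,(100,140,40),(125,255,255),40): print(n,"blue",b[0],b[1],b[2],ray(c,*b[0],.096).round(3))
    for b in blobs(c,(20,200,120),(32,255,255),20): print(n,"yel",b[0],b[1],b[2])
# plate edges
im=cv2.resize(cv2.cvtColor(T["f"],cv2.COLOR_RGB2BGR)[90:310,130:450],None,fx=2.5,fy=2.5,interpolation=cv2.INTER_CUBIC)
cv2.imwrite("pics/crop1.png",im)
E
```

```text
T red [130.9 162.4] 1654 [103 145  56  37] [0.694 0.302 0.096]
T red [317.7 184. ] 183 [313 165  11  38] [ 0.64  -0.091  0.096]
T red [155.8 230.1] 175 [149 223  15  16] [0.549 0.247 0.096]
T red [195.2 234.7] 179 [188 227  15  16] [0.538 0.165 0.096]
T red [  4.5 250.5] 175 [  0 241  11  20] [0.513 0.562 0.096]
T red [149.8 269.8] 171 [143 262  15  16] [0.467 0.259 0.096]
T red [189.8 274.5] 172 [183 268  15  14] [0.456 0.176 0.096]
T red [ 14.8 335.9] 152 [  9 327  12  19] [0.339 0.531 0.096]
T red [  3.8 414.6] 85 [  0 409  10  11] [0.186 0.546 0.096]
T blue [300.9 138.1] 257 [289 127  27  20] [ 0.739 -0.059  0.096]
T blue [211.4 176.7] 2465 [177 156  69  43] [0.66  0.132 0.096]
T blue [368.7 226.3] 175 [361 219  16  15] [ 0.549 -0.194  0.096]
T blue [415.9 231.8] 172 [408 225  16  14] [ 0.535 -0.291  0.096]
T blue [ 15.1 294.3] 771 [  0 235  28 117] [0.423 0.535 0.096]
S red [292.6  85.5] 67 [285  82  15   7] [0.102 0.633 0.096]
S red [277.6  94.6] 52 [270  93  16   6] [0.11  0.533 0.096]
S red [302.3  99.1] 123 [290  95  27  10] [0.207 0.561 0.096]
S red [287.5 162.5] 40 [284 160   8   6] [0.445 0.185 0.096]
S red [326.  163.1] 43 [322 161   9   6] [0.538 0.257 0.096]
S red [306.6 172.8] 63 [302 169  11   9] [0.526 0.177 0.096]
S red [381.6 185.8] 562 [361 174  42  25] [0.733 0.259 0.096]
S red [276.6 232.8] 97 [267 225  21  17] [ 0.637 -0.091  0.096]
S blue [356.9 134.7] 1187 [319 113  80  39] [0.514 0.463 0.096]
S blue [338.4 217. ] 1408 [313 196  53  42] [0.721 0.063 0.096]
S blue [222.1 238.5] 132 [216 232  12  14] [ 0.546 -0.195  0.096]
S blue [190.  256.1] 147 [185 249  11  15] [ 0.532 -0.29   0.096]
S blue [325.3 268.7] 681 [314 250  24  36] [ 0.81  -0.118  0.096]
S yel [340.3 107. ] 43 [335 104  11   7]
S yel [360.1 106.3] 38 [355 104  11   6]
S yel [343.2 121.6] 42 [338 119  12   6]
S yel [364.2 121.3] 42 [359 118  11   7]
S yel [384.3 121.2] 49 [379 118  12   8]
S yel [266.4 244.6] 39 [260 239  13  12]
```

View pics/crop1.png

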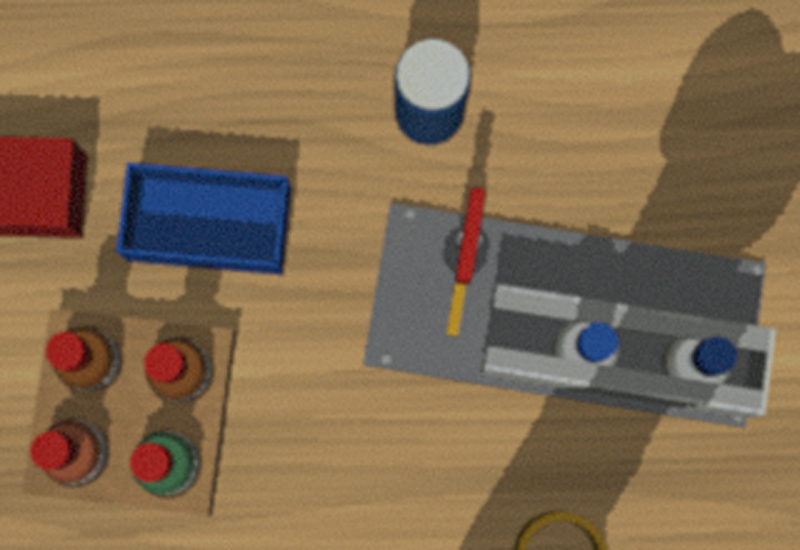

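```bash
cat > fit.py <<'E'
from h import *
T=cam("top")
px=[(390,200),(366,365),(765,258)]
rk=np.array([(-.225,.105),(-.225,-.045),(.12,.105)]); w=np.array([ray(T,130+u/2.5,90+v/2.5,.008)[:2] for u,v in px])
# add lock handle centre (both views mean)
rk=np.vstack([rk,(-.150,.070)]); w=np.vstack([w,(.6385,-.091)])
a=rk-rk.mean(0);b=w-w.mean(0)
th=np.arctan2((a[:,0]*b[:,1]-a[:,1]*b[:,0]).sum(),(a*b).sum())
R=np.array([[np.cos(th),-np.sin(th)],[np.sin(th),np.cos(th)]]); t=w.mean(0)-R@rk.mean(0)
print("yaw",np.degrees(th),"t",t,"res mm",((rk@R.T+t-w)*1e3).round(1))
toR=lambda p:R.T@(np.array(p)[:2]-t)
for n,p in dict(e1=(.5475,-.1945),e2=(.5335,-.2905)).items(): print(n,toR(p).round(4))
for b in red(T,100):
    if 140<b[0][0]<200 and b[0][1]>200: print("red",b[0],toR(ray(T,*b[0],.098)).round(4))
pts=[ray(T,130+u/2.5,90+v/2.5,.05) for u,v in((127,164),(291,178),(283,272),(118,254))]
print("crate corners",[toR(p).round(3) for p in pts],toR(np.mean(pts,0)).round(4))
E
python3 fit.py
```

```text
yaw -99.72182333613917 t [ 0.54624018 -0.22873065] res mm [[-2.4  0.9]
 [ 0.3  1.8]
 [-0.  -1. ]
 [ 2.1 -1.7]]
e1 [-0.034  -0.0045]
e2 [ 0.063  -0.0021]
red [155.7 230.1] [-0.4695 -0.0775]
red [195.2 234.8] [-0.3867 -0.0749]
red [149.8 269.9] [-0.4666 -0.1601]
red [189.7 274.4] [-0.3838 -0.1568]
crate corners [array([-0.458,  0.096]), array([-0.312,  0.105]), array([-0.306,  0.021]), array([-0.451,  0.015])] [-0.3819  0.0595]
```

```bash
cat > go.py <<'E'
# tool-frame shift/turn to reach world x,y,z and tool-z azimuth (deg), tool down: python3 go.py x y z az
from h import *; import sys
x,y,z,az=map(float,sys.argv[1:5]); o=st(); R=rot(o)
a=np.radians(az); Z=np.array([np.cos(a),np.sin(a),0]);Y=np.array([0,0,-1.]);G=Ro.from_matrix(np.stack([np.cross(Y,Z),Y,Z],1))
print("shift",R.inv().apply(np.array([x,y,z])-o["eef_pos"]).round(4),"turn/pi",((R.inv()*G).as_rotvec()/np.pi).round(4))
E
python3 -m pendant '[[-0.545,0.06,-0.326,0,-0.812,0,1],[-0.545,0.06,-0.326,0,-0.812,0,1],[-0.545,0.06,-0.326,0,-0.812,0,1],[-0.545,0.06,-0.326,0,-0.812,0,1],[-0.545,0.06,-0.326,0,-0.812,0,1],[-0.545,0.06,-0.326,0,-0.812,0,1],[-0.545,0.06,-0.326,0,-0.812,0,1],[-0.545,0.06,-0.326,0,-0.812,0,1],[-0.545,0.06,-0.326,0,-0.812,0,1],[-0.545,0.06,-0.326,0,-0.812,0,1]]' 40
python3 go.py .640 -.092 .16 80.8
```

```text
clock: 1.5
eef_pos: [0.6339, -0.1018, 0.1715]
orientation: [-90.0, 0.0, -47.9]
ft_force: [0.6, -1.6, 0.9]
width: 0.0871
t 1.5 p [ 0.6339 -0.1018  0.1715] rpy [-89.98   0.   -47.86] q [ 29.1  30.8 -33.7  94.8  19.1  60.3  31.6] F [ 0.6 -1.6  0.9] w 0.0871
shift [-0.0032  0.0115  0.0111] turn/pi [-1.000e-04 -2.148e-01  0.000e+00]
```

```bash

python3 -m pendant '[[-0.003,0.011,0.011,0,-0.215,0,1],[-0.003,0.011,0.011,0,-0.215,0,1],[-0.003,0.011,0.011,0,-0.215,0,1],[-0.003,0.011,0.011,0,-0.215,0,1],[-0.003,0.011,0.011,0,-0.215,0,1],[-0.003,0.011,0.011,0,-0.215,0,1]]'
python3 go.py .640 -.092 .088 80.8
python3 - <<'E'
from h import *
c=cam("scene"); im=cv2.cvtColor(c["f"],cv2.COLOR_RGB2BGR)[150:310,160:370]; cv2.imwrite("pics/l1.png",cv2.resize(im,None,fx=3.5,fy=3.5,interpolation=2))
E
```

```text
clock: 2.25
eef_pos: [0.64, -0.0924, 0.1604]
orientation: [-90.0, -0.0, -9.3]
ft_force: [-0.6, 0.2, 0.5]
width: 0.0867
t 2.25 p [ 0.64   -0.0924  0.1604] rpy [-89.99  -0.    -9.27] q [ 33.5  34.2 -42.4  94.4  25.6  61.5  64.3] F [-0.6  0.2  0.5] w 0.0867
shift [-0.0001  0.0724  0.0004] turn/pi [-0.0001 -0.0004  0.    ]
```

View pics/l1.png

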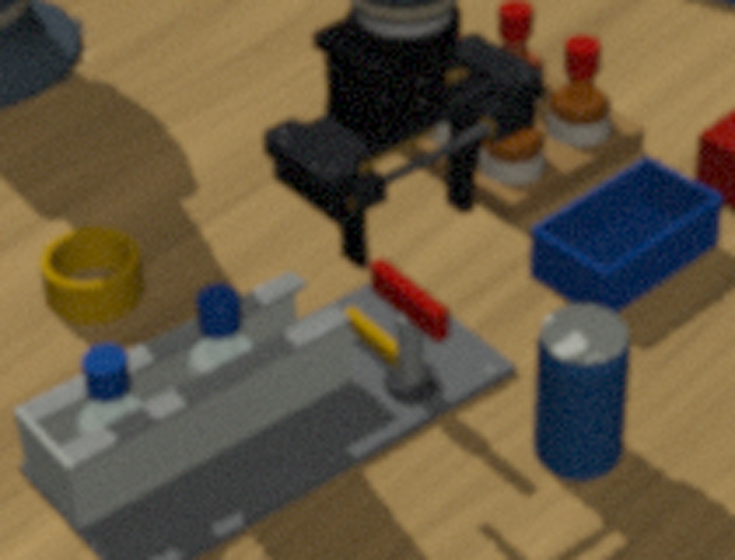

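```bash

python3 -m pendant '[[0,0.072,0,0,0,0,1],[0,0.072,0,0,0,0,1],[0,0.072,0,0,0,0,1],[0,0.072,0,0,0,0,-1],[0,0.072,0,0,0,0,-1],[0,0.072,0,0,0,0,-1],[0,0.072,0,0,0,0,-1],[0,0.072,0,0,0,0,-1]]' 40
python3 -m pendant '[[0,0,0,0,0.06,0,-1],[0,0,0,0,0.11,0,-1],[0,0,0,0,0.17,0,-1],[0,0,0,0,0.22,0,-1],[0,0,0,0,0.28,0,-1],[0,0,0,0,0.33,0,-1],[0,0,0,0,0.39,0,-1],[0,0,0,0,0.44,0,-1],[0,0,0,0,0.49,0,-1],[0,0,0,0,0.49,0,-1]]'
python3 go.py .640 -.092 .16 -5.7
```

```text
clock: 3.3
eef_pos: [0.6401, -0.0924, 0.0886]
orientation: [-90.0, -0.0, -9.2]
ft_force: [-0.4, 0.8, -0.6]
width: 0.0449
clock: 4.55
eef_pos: [0.6394, -0.0923, 0.0882]
orientation: [-90.1, -0.0, -97.3]
ft_force: [-1.4, -0.2, -0.1]
width: 0.0138
t 4.55 p [ 0.6394 -0.0923  0.0882] rpy [-9.008e+01 -5.000e-02 -9.730e+01] q [ 17.6  33.8 -18.5  98.5  13.4  50.  -14. ] F [-1.4 -0.2 -0.1] w 0.0138
shift [-0.0003 -0.0718  0.0005] turn/pi [ 0.0004 -0.0089  0.0003]
```

```bash

python3 -m pendant '[[0,0,0,0,0.02,0,-1],[0,0,0,0,0.02,0,-1],[0,0,0,0,0,0,0.15],[0,0,0,0,0,0,0.15],[0,0,0,0,0,0,0.15],[0,0,0,0,0,0,0.15],[0,-0.12,0,0,0,0,0.15],[-0.15,-0.12,0.1,0,0,0,0.15],[-0.15,-0.12,0.1,0,0,0,0.15],[-0.15,-0.12,0.1,0,0,0,0.15]]'
python3 - <<'E'
from h import *
c=cam("top"); im=cv2.cvtColor(c["f"],cv2.COLOR_RGB2BGR)[140:280,260:460]; cv2.imwrite("pics/t1.png",cv2.resize(im,None,fx=4,fy=4,interpolation=2)); st()
for b in red(c,40): print(b[:3])
E
```

```text
clock: 5.8
eef_pos: [0.7578, 0.0437, 0.2085]
orientation: [-90.0, -0.0, -97.3]
ft_force: [0.7, -0.2, -0.5]
width: 0.0501
t 5.85 p [0.7622 0.0546 0.2109] rpy [-89.62   0.55 -96.85] q [  4.6  37.5 -20.   74.3  12.4  69.8 -22.6] F [2.8 6.1 3.1] w 0.0503
(array([131.1, 163.1]), np.int32(1823), array([103, 145,  56,  39], dtype=int32))
(array([324.6, 183.7]), np.int32(75), array([314, 181,  23,   7], dtype=int32))
(array([156. , 230.2]), np.int32(180), array([149, 223,  15,  15], dtype=int32))
(array([195.4, 234.7]), np.int32(181), array([188, 227,  16,  16], dtype=int32))
(array([  4.5, 250.3]), np.int32(177), array([  0, 241,  11,  20], dtype=int32))
(array([150. , 269.8]), np.int32(181), array([143, 262,  15,  16], dtype=int32))
(array([189.8, 274.6]), np.int32(174), array([182, 268,  16,  14], dtype=int32))
(array([ 15., 336.]), np.int32(168), array([ 10, 327,  11,  19], dtype=int32))
(array([  3.9, 414.6]), np.int32(90), array([  0, 409,  10,  11], dtype=int32))
```

View pics/t1.png

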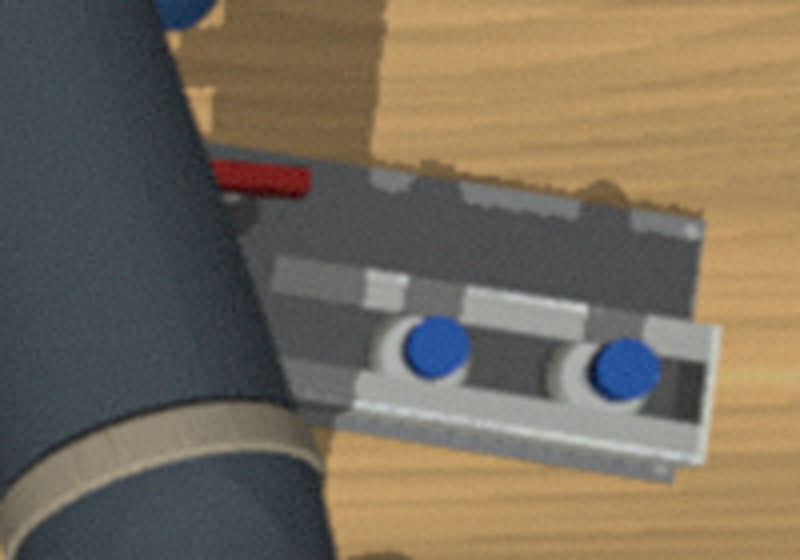

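```bash
python3 - <<'E'
from h import *
T=cam("top")
f=lambda u,v,z=.068: ray(T,260+u/4,140+v/4,z)[:2]
for n,a,b,z in(("upper",(275,258),(718,327),.068),("lower",(356,405),(690,465),.068),("plate",(380,163),(703,215),.008)):
    p,q=f(*a,z),f(*b,z); d=q-p; print(n,p.round(4),q.round(4),np.degrees(np.arctan2(d[1],d[0])))
p,q=f(718,327),f(692,465); print("stop edge",p,q,np.linalg.norm(p-q), np.degrees(np.arctan2(*(p-q)[::-1])))
for b in blobs(T,(100,140,40),(125,255,255),100): print("blue",b[0],b[1],ray(T,*b[0],.098).round(4))
E
```

```text
upper [ 0.5999 -0.1156] [ 0.5581 -0.3496] -100.12777251539876
lower [ 0.5203 -0.1561] [ 0.4853 -0.3306] -101.35086036628613
plate [ 0.6619 -0.1819] [ 0.6282 -0.3631] -100.52646901574063
stop edge [ 0.55805586 -0.34962314] [ 0.48525258 -0.33166789] 0.07498471878569822 -13.854208263486877
blue [303.2 138.4] 218 [ 0.738  -0.0633  0.098 ]
blue [205.2 177.1] 1993 [0.6589 0.1444 0.098 ]
blue [368.8 226.3] 175 [ 0.5483 -0.1944  0.098 ]
blue [415.9 232.1] 197 [ 0.5344 -0.2908  0.098 ]
blue [ 22.8 293.3] 1505 [0.4245 0.5181 0.098 ]
```

```bash
cat > gr.py <<'E'
# rack pose of tool and shift/turn to rack x y z, aligned
from h import *; import sys
PSI=-100.3; O=np.array([.5425,-.2275,0]); a=np.radians(PSI)
RX=np.array([np.cos(a),np.sin(a),0]);RZ=np.array([0,0,1.]);RY=np.cross(RZ,RX);RR=np.stack([RX,RY,RZ],1)
toR=lambda p:RR.T@(np.array(p)-O)
G=Ro.from_matrix(np.stack([RX,-RZ,RY],1))
if __name__=="__main__":
    o=st(); R=rot(o); print("rack tcp",toR(o["eef_pos"]).round(4))
    if len(sys.argv)>3:
        w=RR@np.array(list(map(float,sys.argv[1:4])))+O
        print("shift",R.inv().apply(w-o["eef_pos"]).round(4),"turn/pi",((R.inv()*G).as_rotvec()/np.pi).round(4))
E
python3 gr.py -.034 0 .15
python3 - <<'E'
from gr import *
T=cam("top")
for b in red(T,100):
    if 140<b[0][0]<200 and b[0][1]>200: print("red",b[0],toR(ray(T,*b[0],.098)).round(4))
pts=[ray(T,130+u/2.5,90+v/2.5,.05) for u,v in((127,164),(291,178),(283,272),(118,254))]
print("crate",[toR(p).round(3) for p in pts],toR(np.mean(pts,0)).round(4))
tp=[ray(T,130+u/2.5,90+v/2.5,.024) for u,v in((52,309),(240,312),(212,513),(25,490))]
print("tray",[toR(p).round(3) for p in tp],toR(np.mean(tp,0)).round(4))
E
```

```text
t 5.9 p [0.7598 0.0523 0.2097] rpy [-89.79   0.42 -96.8 ] q [  4.7  37.4 -20.   74.7  12.4  69.8 -22.5] F [-0.4  1.2  0.5] w 0.05
rack tcp [-0.3142  0.1638  0.2097]
shift [ 0.2701  0.057  -0.1808] turn/pi [-0.0011  0.0194 -0.0024]
red [155.8 230.2] [-0.4679 -0.0785  0.098 ]
red [195.2 234.9] [-0.3853 -0.0751  0.098 ]
red [150. 270.] [-0.4639 -0.161   0.098 ]
red [189.7 274.4] [-0.3816 -0.1567  0.098 ]
crate [array([-0.458,  0.095,  0.05 ]), array([-0.313,  0.106,  0.05 ]), array([-0.305,  0.022,  0.05 ]), array([-0.451,  0.015,  0.05 ])] [-0.3819  0.0596  0.05  ]
tray [array([-0.507, -0.04 ,  0.024]), array([-0.34 , -0.016,  0.024]), array([-0.333, -0.194,  0.024]), array([-0.499, -0.201,  0.024])] [-0.4197 -0.1126  0.024 ]
```

```bash

python3 -m pendant '[[0.1,0.05,-0.07,0,0.01,0,0.15],[0.27,0.057,-0.181,0,0.019,0,0.15],[0.27,0.057,-0.181,0,0.019,0,0.15],[0.27,0.057,-0.181,0,0.019,0,0.15],[0.27,0.057,-0.181,0,0.019,0,0.15],[0.27,0.057,-0.181,0,0.019,0,0.15],[0.27,0.057,-0.181,0,0.019,0,0.15],[0.27,0.057,-0.181,0,0.019,0,0.15]]'
python3 gr.py -.034 0 .084
python3 - <<'E'
from h import *
c=cam("scene"); im=cv2.cvtColor(c["f"],cv2.COLOR_RGB2BGR)[150:310,150:370]; cv2.imwrite("pics/l2.png",cv2.resize(im,None,fx=3.5,fy=3.5,interpolation=2))
E
```

```text
clock: 6.95
eef_pos: [0.5468, -0.1962, 0.1507]
orientation: [-89.9, 0.2, -100.3]
ft_force: [-0.1, 0.5, -0.9]
width: 0.0499
t 6.95 p [ 0.5468 -0.1962  0.1507] rpy [ -89.91    0.22 -100.26] q [ 30.3  24.1 -19.  105.    9.4  52.4  -3.1] F [-0.1  0.5 -0.9] w 0.0499
rack tcp [-0.0316 -0.0013  0.1507]
shift [-0.0022  0.0667  0.0012] turn/pi [-0.0005  0.0002 -0.0012]
```

View pics/l2.png

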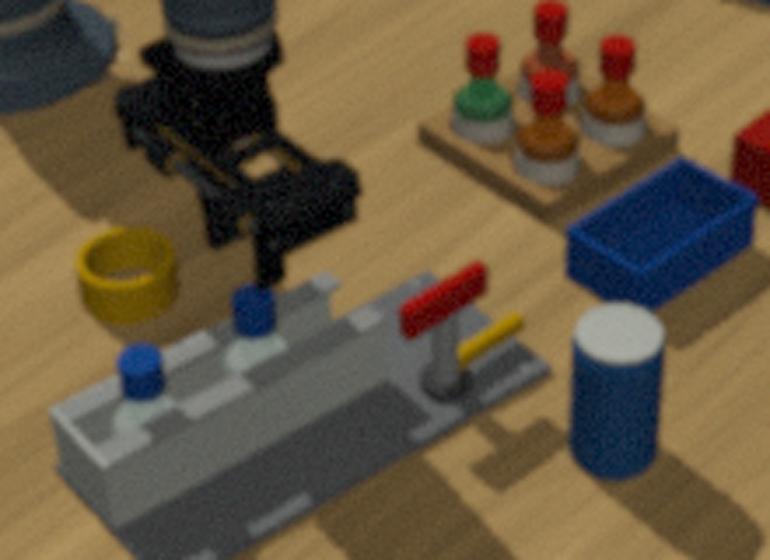

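```bash

python3 -m pendant '[[-0.002,0.03,0.001,0,0,-0.001,0.15],[-0.002,0.066,0.001,0,0,-0.001,0.15],[-0.002,0.066,0.001,0,0,-0.001,0.15],[-0.002,0.066,0.001,0,0,-0.001,0.15],[-0.002,0.066,0.001,0,0,-0.001,-1],[-0.002,0.066,0.001,0,0,-0.001,-1],[-0.002,0.066,0.001,0,0,-0.001,-1],[-0.002,0.066,0.001,0,0,-0.001,-1],[-0.002,0.066,0.001,0,0,-0.001,-1],[-0.002,0.066,0.001,0,0,-0.001,-1]]' 30
python3 gr.py
python3 -m pendant '[[-0.02,-0.002,0,0,0,0,-1],[-0.045,-0.002,0,0,0,0,-1],[-0.07,-0.002,0,0,0,0,-1],[-0.095,-0.002,0,0,0,0,-1],[-0.12,-0.002,0,0,0,0,-1],[-0.145,-0.002,0,0,0,0,-1],[-0.155,-0.002,0,0,0,0,-1],[-0.155,-0.002,0,0,0,0,-1]]'
python3 gr.py -.349 .062 .17
python3 - <<'E'
from gr import *
T=cam("top");S=cam("scene")
for c in(T,S):
    for b in blobs(c,(100,140,40),(125,255,255),60): print("blue",b[0],b[1],toR(ray(c,*b[0],.098)).round(3))
E
```

```text
clock: 8.25
eef_pos: [0.5487, -0.1941, 0.0854]
orientation: [-89.9, 0.0, -100.2]
ft_force: [-1.2, 1.2, 6.1]
width: 0.0311
t 8.25 p [ 0.5487 -0.1941  0.0854] rpy [-8.9880e+01  2.0000e-02 -1.0023e+02] q [ 28.8  28.8 -17.7 107.8  11.9  45.1  -5.5] F [-1.2  1.2  6.1] w 0.0311
rack tcp [-0.034   0.0001  0.0854]
clock: 9.25
eef_pos: [0.5761, -0.0404, 0.0872]
orientation: [-89.9, 0.0, -100.1]
ft_force: [-0.0, -0.5, 0.6]
width: 0.0309
t 9.25 p [ 0.5761 -0.0404  0.0872] rpy [-8.9900e+01  3.0000e-02 -1.0011e+02] q [ 14.2  28.5 -18.8 108.2  12.5  45.2 -21.5] F [-0.  -0.5  0.6] w 0.0309
rack tcp [-0.1901 -0.0004  0.0872]
shift [-0.1587 -0.0826  0.0631] turn/pi [-0.0005  0.001  -0.0002]
blue [299.8 139.5] 79 [-0.203  0.16   0.098]
blue [211.3 176.7] 2466 [-0.374  0.051  0.098]
blue [415.9 232.1] 195 [0.064 0.003 0.098]
blue [ 22.6 293. ] 1395 [-0.713 -0.249  0.098]
blue [356.7 134.6] 1187 [-0.672 -0.151  0.098]
blue [338.4 217. ] 1414 [-0.315  0.125  0.098]
blue [268.4 214.4] 76 [-0.182 -0.003  0.098]
blue [190.  255.9] 150 [0.064 0.003 0.098]
blue [325.2 268.7] 692 [-0.154  0.245  0.098]
```

```bash

python3 -m pendant '[[0,-0.05,0,0,0,0,-1],[0,-0.083,0,0,0,0,-1],[-0.05,-0.083,0.02,0,0,0,-1],[-0.1,-0.083,0.04,0,0,0,-1],[-0.159,-0.083,0.063,0,0,0,-1],[-0.159,-0.083,0.063,0,0,0,-1],[-0.159,-0.083,0.063,0,0,0,-1],[-0.159,-0.083,0.063,0,0,0,-1]]'
python3 gr.py -.349 .062 .083
python3 - <<'E'
from gr import *
c=cam("scene"); im=cv2.cvtColor(c["f"],cv2.COLOR_RGB2BGR)[130:290,220:420]; cv2.imwrite("pics/l3.png",cv2.resize(im,None,fx=3.5,fy=3.5,interpolation=2))
E
```

```text
clock: 10.35
eef_pos: [0.6659, 0.1, 0.17]
orientation: [-89.9, -0.1, -100.5]
ft_force: [0.5, -0.4, 0.7]
width: 0.0317
t 10.35 p [0.6659 0.1    0.17  ] rpy [ -89.92   -0.12 -100.47] q [  1.9  31.2 -20.6  90.9  12.3  60.2 -32.6] F [ 0.5 -0.4  0.7] w 0.0317
rack tcp [-0.3443  0.0629  0.17  ]
shift [-0.0049  0.087  -0.001 ] turn/pi [-0.0004 -0.001   0.0007]
```

View pics/l3.png

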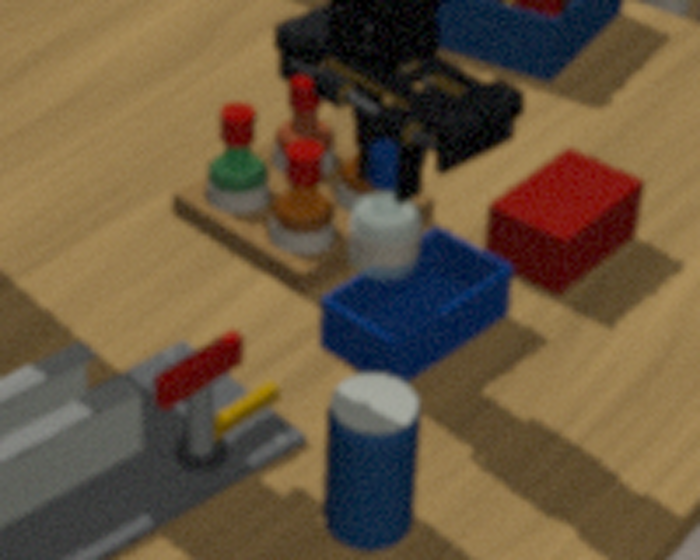

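```bash
python3 - <<'E'
from gr import *
c=cam("scene")
p=[toR(ray(c,220+u/3.5,130+v/3.5,.05)) for u,v in((322,300),(430,232),(512,270),(405,372))]
print(np.round(p,3),np.mean(p,0).round(4))
E
```

```text
[[-0.309  0.032  0.05 ]
 [-0.44   0.021  0.05 ]
 [-0.453  0.102  0.05 ]
 [-0.297  0.138  0.05 ]] [-0.3745  0.0732  0.05  ]
```

```bash

python3 -m pendant '[[-0.004,0.02,0.003,0,0,0,-1],[-0.004,0.05,0.003,0,0,0,-1],[-0.004,0.075,0.003,0,0,0,-1],[-0.004,0.087,0.003,0,0,0,-1],[-0.004,0.087,0.003,0,0,0,-1],[-0.004,0.087,0.003,0,0,0,-1]]'
python3 gr.py -.348 .066 .083
```

```text
clock: 11.2
eef_pos: [0.67, 0.1037, 0.0832]
orientation: [-89.9, -0.1, -100.5]
ft_force: [-0.2, -0.8, -0.6]
width: 0.0308
t 11.2 p [0.67   0.1037 0.0832] rpy [-8.9870e+01 -8.0000e-02 -1.0045e+02] q [  0.7  36.7 -19.3  94.   14.7  51.7 -34.6] F [-0.2 -0.8 -0.6] w 0.0308
rack tcp [-0.3487  0.0662  0.0832]
shift [ 0.0007  0.0002 -0.0002] turn/pi [-0.0007 -0.0008  0.0004]
```

```bash

python3 -m pendant '[[0,0,0,0,0,0,0.15],[0,0,0,0,0,0,0.15],[0,0,0,0,0,0,0.15],[0,-0.06,0,0,0,0,0.15],[0.1,-0.07,-0.02,0,0,0,0.15],[0.2,-0.07,-0.04,0,0,0,0.15],[0.413,-0.065,-0.064,0,0,0,0.15],[0.413,-0.065,-0.064,0,0,0,0.15],[0.413,-0.065,-0.064,0,0,0,0.15],[0.413,-0.065,-0.064,0,0,0,0.15]]'
python3 -m pendant '[[0,0,0,0,0,0,0.15],[0,0,0,0,0,0,0.15]]'
python3 gr.py .064 .002 .084
python3 - <<'E'
from gr import *
T=cam("top");S=cam("scene","s4")
for c in(T,S):
    for b in blobs(c,(100,140,40),(125,255,255),60): print("blue",b[0],b[1],toR(ray(c,*b[0],.095)).round(3))
    for b in red(c,60): print("red",b[0],b[1],toR(ray(c,*b[0],.098)).round(3))
cv2.imwrite("pics/t4.png",cv2.resize(cv2.cvtColor(T["f"],cv2.COLOR_RGB2BGR)[90:310,130:450],None,fx=2.5,fy=2.5,interpolation=2))
E
```

```text
clock: 12.45
eef_pos: [0.545, -0.2513, 0.1494]
orientation: [-89.8, -0.1, -100.4]
ft_force: [1.2, -0.6, -0.1]
width: 0.0501
clock: 12.7
eef_pos: [0.5451, -0.2512, 0.1496]
orientation: [-89.8, -0.1, -100.5]
ft_force: [0.6, 0.4, -1.0]
width: 0.0497
t 12.7 p [ 0.5451 -0.2512  0.1496] rpy [-8.9790e+01 -6.0000e-02 -1.0048e+02] q [ 34.4  25.6 -18.1 102.6   9.7  53.1   1.6] F [ 0.6  0.4 -1. ] w 0.0497
rack tcp [0.0229 0.0068 0.1496]
shift [ 0.0411  0.0656 -0.0049] turn/pi [-0.0012 -0.001   0.0003]
blue [300.9 138.1] 264 [-0.201  0.164  0.095]
blue [207.4 176.1] 2028 [-0.383  0.051  0.095]
blue [ 22.6 292.6] 1469 [-0.715 -0.248  0.095]
red [130.9 163.3] 1834 [-0.547  0.052  0.098]
red [317.8 183.9] 229 [-0.151  0.071  0.098]
red [156.  230.2] 181 [-0.468 -0.078  0.098]
red [195.2 234.7] 184 [-0.385 -0.075  0.098]
red [  4.6 250.5] 170 [-0.77  -0.17   0.098]
red [149.8 269.8] 180 [-0.464 -0.161  0.098]
red [189.8 274.5] 173 [-0.381 -0.157  0.098]
red [ 15.  336.3] 171 [-0.709 -0.336  0.098]
red [  3.9 414.5] 91 [-0.696 -0.488  0.098]
blue [356.6 134.6] 1194 [-0.675 -0.154  0.095]
blue [339.8 215.9] 1202 [-0.324  0.122  0.095]
blue [190.  255.9] 151 [ 0.063 -0.     0.095]
blue [325.3 268.7] 683 [-0.157  0.243  0.095]
red [292.5  85.6] 71 [-0.764 -0.583  0.098]
red [301.8  99.7] 140 [-0.708 -0.466  0.098]
red [306.6 174.2] 78 [-0.388 -0.081  0.098]
red [381.6 185.8] 570 [-0.51   0.102  0.098]
red [276.2 232.8] 100 [-0.149  0.07   0.098]
```

View pics/t4.png

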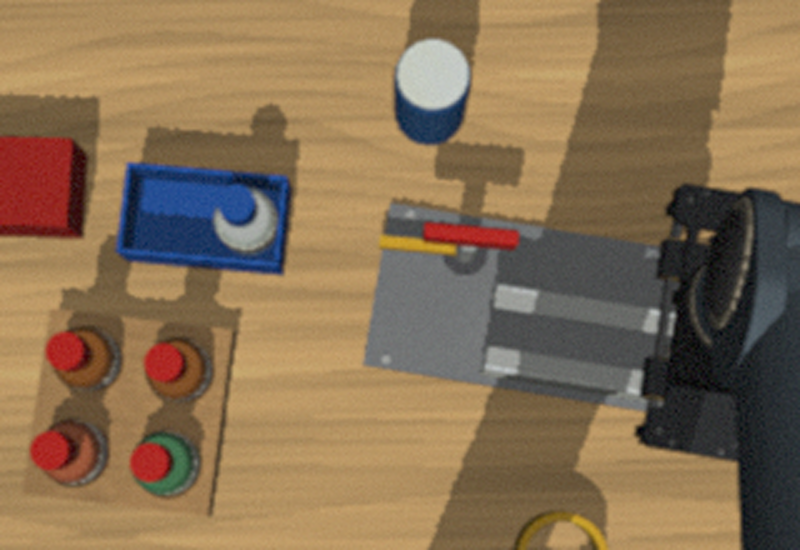

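```bash

python3 -m pendant '[[0.041,0,-0.005,0,0,0,0.15],[0.041,0.03,-0.005,0,0,0,0.15],[0.041,0.065,-0.005,0,0,0,0.15],[0.041,0.065,-0.005,0,0,0,0.15],[0.041,0.065,-0.005,0,0,0,-1],[0.041,0.065,-0.005,0,0,0,-1],[0.041,0.065,-0.005,0,0,0,-1],[0.041,0.065,-0.005,0,0,0,-1],[0.041,0.065,-0.005,0,0,0,-1],[0.041,0.065,-0.005,0,0,0,-1]]' 30
python3 -m pendant '[[-0.02,-0.002,-0.002,0,0,0,-1],[-0.05,-0.002,-0.002,0,0,0,-1],[-0.08,-0.002,-0.002,0,0,0,-1],[-0.11,-0.002,-0.002,0,0,0,-1],[-0.14,-0.002,-0.002,0,0,0,-1],[-0.17,-0.002,-0.002,0,0,0,-1],[-0.20,-0.002,-0.002,0,0,0,-1],[-0.23,-0.002,-0.002,0,0,0,-1],[-0.25,-0.002,-0.002,0,0,0,-1],[-0.25,-0.002,-0.002,0,0,0,-1]]'
python3 gr.py -.416 .061 .18
python3 - <<'E'
from gr import *
T=cam("top");S=cam("scene")
for c in(T,S):
    for b in blobs(c,(100,140,40),(125,255,255),60): print("blue",b[0],b[1],toR(ray(c,*b[0],.098)).round(3))
E
```

```text
clock: 14.05
eef_pos: [0.5345, -0.2891, 0.0859]
orientation: [-89.7, -0.1, -100.3]
ft_force: [-1.9, 0.7, 6.1]
width: 0.0315
clock: 15.3
eef_pos: [0.5771, -0.0403, 0.0876]
orientation: [-89.7, -0.0, -100.1]
ft_force: [0.0, -0.9, -1.0]
width: 0.0315
t 15.3 p [ 0.5771 -0.0403  0.0876] rpy [-8.9690e+01 -2.0000e-02 -1.0006e+02] q [ 13.8  28.4 -18.4 108.3  12.4  45.  -21.4] F [ 0.  -0.9 -1. ] w 0.0315
rack tcp [-0.1904  0.0006  0.0876]
shift [-0.2253 -0.0921  0.0619] turn/pi [-0.0017  0.0013  0.0001]
blue [295.1 134.8] 64 [-0.215  0.168  0.098]
blue [207.5 176.1] 2035 [-0.382  0.051  0.098]
blue [ 22.1 291.4] 1416 [-0.715 -0.246  0.098]
blue [356.5 134.7] 1189 [-0.671 -0.15   0.098]
blue [339.8 216. ] 1206 [-0.321  0.125  0.098]
blue [268.4 214.5] 82 [-0.181 -0.002  0.098]
blue [325.2 268.7] 690 [-0.154  0.245  0.098]
```

```bash

python3 -m pendant '[[0,-0.05,0,0,0,0,-1],[0,-0.12,0,0,0,0,-1],[-0.05,-0.13,0.02,0,0,0,-1],[-0.1,-0.13,0.03,0,0,0,-1],[-0.16,-0.13,0.045,0,0,0,-1],[-0.226,-0.13,0.062,0,0,0,-1],[-0.226,-0.13,0.062,0,0,0,-1],[-0.226,-0.13,0.062,0,0,0,-1],[-0.226,-0.12,0.062,0,0,0,-1],[-0.226,-0.1,0.062,0,0,0,-1]]'
python3 gr.py -.416 .061 .083
```

```text
clock: 16.65
eef_pos: [0.6783, 0.1655, 0.1871]
orientation: [-89.6, -0.1, -100.5]
ft_force: [-0.3, 0.1, -1.7]
width: 0.0312
t 16.65 p [0.6783 0.1655 0.1871] rpy [ -89.61   -0.15 -100.5 ] q [ -3.3  32.5 -21.3  86.3  13.   63.3 -37.8] F [-0.3  0.1 -1.7] w 0.0312
rack tcp [-0.411   0.0633  0.1871]
shift [-0.0053  0.1041 -0.0031] turn/pi [-0.0022 -0.0011  0.0008]
```

```bash

python3 -m pendant '[[-0.005,0.02,-0.003,-0.002,0,0,-1],[-0.005,0.055,-0.003,-0.002,0,0,-1],[-0.005,0.085,-0.003,-0.002,0,0,-1],[-0.005,0.104,-0.003,-0.002,0,0,-1],[-0.005,0.104,-0.003,-0.002,0,0,-1],[-0.005,0.104,-0.003,-0.002,0,0,0.15],[-0.005,0.104,-0.003,-0.002,0,0,0.15],[-0.005,0.104,-0.003,-0.002,0,0,0.15],[-0.005,0.104,-0.003,-0.002,0,0,0.15]]'
python3 gr.py -.385 -.075 .15
python3 -m pendant '[[0,-0.06,0,0,0,0,0.15],[0.01,-0.07,-0.04,0,0,0,0.15],[0.031,-0.07,-0.09,0,0,0,0.15],[0.031,-0.07,-0.136,0,0,0,0.15],[0.031,-0.067,-0.136,0,0,0,0.15],[0.031,-0.067,-0.136,0,0,0,0.15]]'
python3 gr.py -.385 -.075 .084
python3 - <<'E'
from gr import *
c=cam("scene"); im=cv2.cvtColor(c["f"],cv2.COLOR_RGB2BGR)[130:290,220:420]; cv2.imwrite("pics/l5.png",cv2.resize(im,None,fx=3.5,fy=3.5,interpolation=2))
E
```

```text
clock: 17.77
eef_pos: [0.677, 0.1706, 0.0833]
orientation: [-89.9, -0.1, -100.5]
ft_force: [0.2, -0.5, 1.0]
width: 0.0496
t 17.77 p [0.677  0.1706 0.0833] rpy [ -89.94   -0.14 -100.5 ] q [ -4.5  38.5 -19.9  90.8  15.5  53.4 -40.2] F [ 0.2 -0.5  1. ] w 0.0496
rack tcp [-0.4158  0.0612  0.0833]
shift [ 0.0314 -0.0667 -0.136 ] turn/pi [-0.0003 -0.0011  0.0008]
clock: 18.52
eef_pos: [0.5385, 0.1649, 0.1506]
orientation: [-89.9, -0.1, -100.5]
ft_force: [0.4, 0.5, -0.3]
width: 0.0501
t 18.52 p [0.5385 0.1649 0.1506] rpy [ -89.87   -0.12 -100.52] q [ -3.   23.2 -23.5 107.1  11.7  52.  -42.6] F [ 0.4  0.5 -0.3] w 0.0501
rack tcp [-0.3853 -0.0741  0.1506]
shift [ 0.0002  0.0666 -0.0011] turn/pi [-0.0007 -0.0012  0.0007]
```

View pics/l5.png

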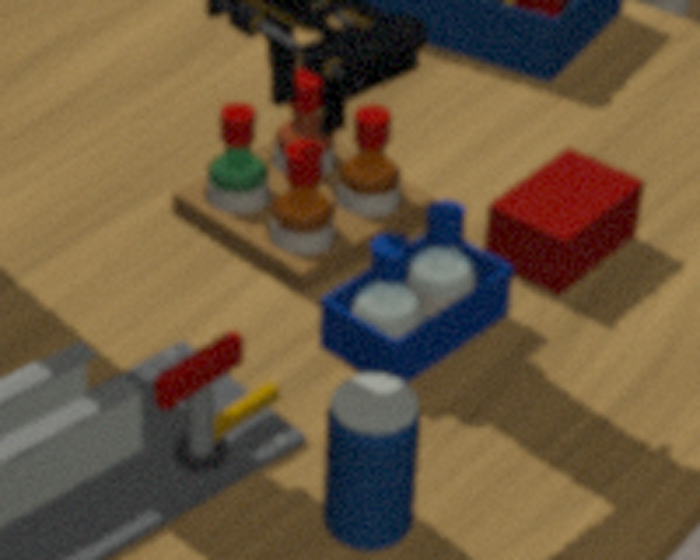

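```bash

python3 -m pendant '[[0,0.03,-0.001,0,0,0,0.15],[0,0.066,-0.001,0,0,0,0.15],[0,0.066,-0.001,0,0,0,0.15],[0,0.066,-0.001,0,0,0,0.15],[0,0.066,-0.001,0,0,0,-1],[0,0.066,-0.001,0,0,0,-1],[0,0.066,-0.001,0,0,0,-1],[0,0.066,-0.001,0,0,0,-1],[0,0.066,-0.001,0,0,0,-1],[0,0.066,-0.001,0,0,0,-1]]' 40
python3 gr.py -.2 0 .115
python3 -m pendant '[[0,-0.03,0,0,0,0,-1],[0.02,-0.04,0.01,0,0,0,-1],[0.06,-0.04,0.025,0,0,0,-1],[0.11,-0.04,0.045,0,0,0,-1],[0.15,-0.04,0.06,0,0,0,-1],[0.185,-0.035,0.075,0,0,0,-1],[0.185,-0.03,0.075,0,0,0,-1],[0.185,-0.03,0.075,0,0,0,-1]]'
python3 gr.py -.2 0 .087
python3 - <<'E'
from gr import *
c=cam("scene"); im=cv2.cvtColor(c["f"],cv2.COLOR_RGB2BGR)[130:290,170:370]; cv2.imwrite("pics/l6.png",cv2.resize(im,None,fx=3.5,fy=3.5,interpolation=2))
E
```

```text
clock: 19.82
eef_pos: [0.5382, 0.1652, 0.0852]
orientation: [-89.8, -0.1, -100.5]
ft_force: [-1.8, 0.3, 5.6]
width: 0.0312
t 19.82 p [0.5382 0.1652 0.0852] rpy [-8.9840e+01 -9.0000e-02 -1.0054e+02] q [ -4.5  28.  -22.  110.1  14.7  44.5 -45.3] F [-1.8  0.3  5.6] w 0.0312
rack tcp [-0.3856 -0.0744  0.0852]
shift [ 0.1853 -0.0293  0.0753] turn/pi [-0.0009 -0.0014  0.0005]
clock: 20.82
eef_pos: [0.5772, -0.0299, 0.1148]
orientation: [-90.0, -0.1, -100.5]
ft_force: [-1.0, 0.8, -1.7]
width: 0.0309
t 20.82 p [ 0.5772 -0.0299  0.1148] rpy [-8.9960e+01 -7.0000e-02 -1.0053e+02] q [ 14.4  26.6 -20.4 107.   12.2  48.5 -22.7] F [-1.   0.8 -1.7] w 0.0309
rack tcp [-0.2006 -0.0012  0.1148]
shift [0.0006 0.0278 0.0012] turn/pi [-0.0002 -0.0013  0.0004]
```

View pics/l6.png

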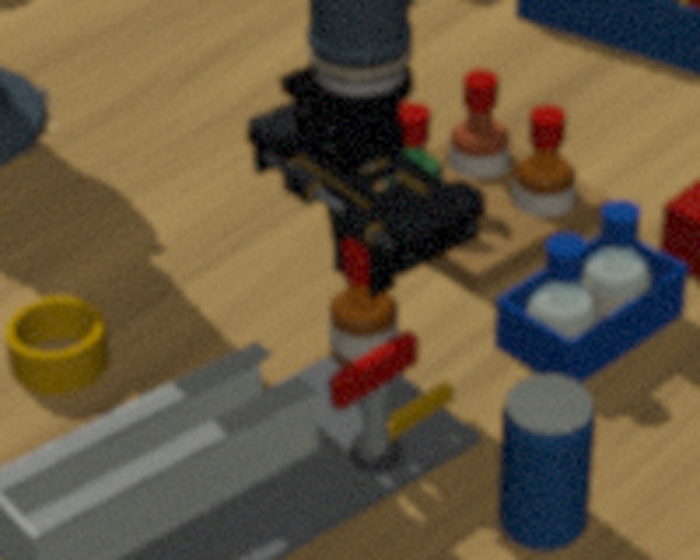

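```bash

python3 -m pendant '[[0,0.02,0.001,0,-0.001,0,-1],[0,0.027,0.001,0,-0.001,0,-1],[0,0.027,0.001,0,-0.001,0,-1],[0.03,0.027,0.001,0,-0.001,0,-1],[0.06,0.027,0.001,0,-0.001,0,-1],[0.08,0.027,0.001,0,-0.001,0,-1],[0.09,0.027,0.001,0,-0.001,0,-1],[0.1,0.027,0.001,0,-0.001,0,-1]]'
python3 gr.py .08 0 .087
python3 -m pendant '[[0.02,0,0,0,0,0,-1],[0.045,0,0,0,0,0,-1],[0.07,0,0,0,0,0,-1],[0.095,0,0,0,0,0,-1],[0.12,0,0,0,0,0,-1],[0.145,0,0,0,0,0,-1],[0.165,0,0,0,0,0,-1],[0.18,0,0,0,0,0,-1],[0.18,0,0,0,0,0,-1]]'
python3 gr.py .08 0 .086
python3 - <<'E'
from gr import *
for c in(cam("top"),cam("scene")):
    for b in red(c,30): print("red",b[0],b[1],toR(ray(c,*b[0],.098)).round(3))
E
```

```text
clock: 21.88
eef_pos: [0.5606, -0.127, 0.0886]
orientation: [-89.9, -0.0, -100.2]
ft_force: [-0.3, -0.3, -1.9]
width: 0.0308
t 21.88 p [ 0.5606 -0.127   0.0886] rpy [-8.9890e+01 -1.0000e-02 -1.0021e+02] q [ 23.3  28.2 -19.3 108.5  12.8  45.2 -13.1] F [-0.3 -0.3 -1.9] w 0.0308
rack tcp [-1.021e-01 -1.000e-04  8.860e-02]
shift [ 0.1821  0.0016 -0.0002] turn/pi [-0.0006  0.0005  0.    ]
clock: 23.0
eef_pos: [0.5283, -0.3056, 0.0885]
orientation: [-89.9, -0.0, -100.3]
ft_force: [-0.5, 0.0, -2.1]
width: 0.0308
t 23.0 p [ 0.5283 -0.3056  0.0885] rpy [-8.9900e+01 -3.0000e-02 -1.0032e+02] q [ 39.2  30.8 -17.8 103.7  12.3  47.3   5.1] F [-0.5  0.  -2.1] w 0.0308
rack tcp [ 0.0794 -0.      0.0885]
shift [0.0006 0.0025 0.    ] turn/pi [-0.0006 -0.0001  0.0001]
red [131.2 163.3] 1779 [-0.547  0.052  0.098]
red [317.8 183.8] 227 [-0.151  0.071  0.098]
red [155.9 230.2] 177 [-0.468 -0.079  0.098]
red [  4.4 250.5] 172 [-0.77  -0.17   0.098]
red [149.9 269.7] 176 [-0.464 -0.16   0.098]
red [189.7 274.5] 175 [-0.382 -0.157  0.098]
red [ 14.9 336.2] 163 [-0.709 -0.336  0.098]
red [  4.  414.7] 90 [-0.696 -0.488  0.098]
red [292.6  85.5] 73 [-0.765 -0.584  0.098]
red [277.9  94.4] 51 [-0.67  -0.559  0.098]
red [301.8  99.7] 141 [-0.708 -0.466  0.098]
red [307.  153.2] 40 [-0.468 -0.169  0.098]
red [287.4 162.9] 47 [-0.385 -0.165  0.098]
red [326.3 164.2] 55 [-0.47  -0.083  0.098]
red [381.6 185.8] 568 [-0.51   0.102  0.098]
red [276.  232.8] 95 [-0.149  0.069  0.098]
```

```bash

python3 -m pendant '[[0,0.003,0,0,0,0,-1],[0,0.003,0,0,0,0,-1],[0,0.003,0,0,0,0,0.15],[0,0.003,0,0,0,0,0.15],[0,0.003,0,0,0,0,0.15],[0,0.003,0,0,0,0,0.15],[0,-0.04,0,0,0,0,0.15],[0,-0.075,0,0,0,0,0.15]]'
python3 -m pendant '[[-0.2,-0.02,-0.07,0,0,0,0.15],[-0.2,-0.02,-0.07,0,0,0,0.15],[-0.3,-0.02,-0.1,0,0,0,0.15],[-0.461,-0.02,-0.157,0,0,0,0.15],[-0.461,-0.02,-0.157,0,0,0,0.15],[-0.461,-0.02,-0.157,0,0,0,0.15],[-0.461,-0.02,-0.157,0,0,0,0.15],[-0.461,-0.02,-0.157,0,0,0,0.15],[-0.461,0,-0.157,0,0,0,0.15],[-0.461,0,-0.157,0,0,0,0.15]]'
python3 gr.py -.382 -.157 .084
python3 - <<'E'
from gr import *
for n in("top","scene"):
    c=cam(n)
    for b in red(c,30):
        p=toR(ray(c,*b[0],.098)).round(3)
        if p[0]>-.5 and b[1]<300: print(n,"red",b[0],b[1],p)
E
```

```text
clock: 24.1
eef_pos: [0.529, -0.3033, 0.1647]
orientation: [-89.9, 0.1, -100.2]
ft_force: [-0.2, -0.6, -0.0]
width: 0.05
clock: 25.35
eef_pos: [0.4546, 0.178, 0.1638]
orientation: [-90.0, -0.0, -100.1]
ft_force: [0.5, -0.5, -0.8]
width: 0.0503
t 25.35 p [0.4546 0.178  0.1638] rpy [-9.0010e+01 -4.0000e-02 -1.0008e+02] q [  1.1  16.9 -32.6 115.4  11.7  50.9 -47.8] F [ 0.5 -0.5 -0.8] w 0.0503
rack tcp [-0.3833 -0.159   0.1638]
shift [0.0012 0.0798 0.002 ] turn/pi [0.0001 0.0012 0.0002]
top red [314.6 183.2] 157 [-0.158  0.072  0.098]
top red [153.9 231.1] 118 [-0.471 -0.081  0.098]
top red [422.7 235. ] 183 [ 0.078 -0.     0.098]
top red [194.3 275.3] 52 [-0.372 -0.157  0.098]
scene red [306.9 154.2] 49 [-0.464 -0.165  0.098]
scene red [287.5 163.4] 48 [-0.383 -0.163  0.098]
scene red [326.1 164.6] 57 [-0.468 -0.082  0.098]
scene red [276.7 232.4] 80 [-0.151  0.069  0.098]
scene red [183.7 255.6] 95 [ 0.075 -0.008  0.098]
```

```bash

python3 -m pendant '[[0.001,0.05,0.002,0,0.001,0,0.15],[0.001,0.079,0.002,0,0.001,0,0.15],[0.001,0.079,0.002,0,0.001,0,0.15],[0.001,0.079,0.002,0,0.001,0,0.15],[0.001,0.079,0.002,0,0.001,0,-1],[0.001,0.079,0.002,0,0.001,0,-1],[0.001,0.079,0.002,0,0.001,0,-1],[0.001,0.079,0.002,0,0.001,0,-1],[0.001,0.079,0.002,0,0.001,0,-1],[0.001,0.079,0.002,0,0.001,0,-1]]' 40
python3 gr.py -.2 0 .115
python3 -m pendant '[[0,-0.03,0,0,0,0,-1],[0.02,-0.04,0.02,0,0,0,-1],[0.06,-0.04,0.05,0,0,0,-1],[0.1,-0.04,0.085,0,0,0,-1],[0.14,-0.04,0.12,0,0,0,-1],[0.183,-0.035,0.156,0,0,0,-1],[0.183,-0.03,0.156,0,0,0,-1],[0.183,-0.03,0.156,0,0,0,-1]]'
python3 gr.py -.2 0 .087
python3 - <<'E'
from gr import *
for n in("top","scene"):
    c=cam(n,n+"7")
    for b in red(c,30):
        p=toR(ray(c,*b[0],.098)).round(3)
        if p[0]>-.5 and b[1]<300: print(n,"red",b[0],b[1],p)
E
```

```text
clock: 26.7
eef_pos: [0.4579, 0.1766, 0.0866]
orientation: [-89.9, 0.0, -100.4]
ft_force: [-2.3, -0.1, 6.8]
width: 0.0313
t 26.7 p [0.4579 0.1766 0.0866] rpy [-8.9860e+01  5.0000e-02 -1.0038e+02] q [ -1.8  23.5 -29.8 119.1  17.5  41.4 -53.1] F [-2.3 -0.1  6.8] w 0.0313
rack tcp [-0.3825 -0.1555  0.0866]
shift [ 0.1823 -0.0282  0.1558] turn/pi [-0.0008 -0.0004 -0.0003]
clock: 27.7
eef_pos: [0.5772, -0.0313, 0.1156]
orientation: [-90.0, 0.1, -100.4]
ft_force: [0.0, 0.4, -2.9]
width: 0.0311
t 27.7 p [ 0.5772 -0.0313  0.1156] rpy [-9.001e+01  6.000e-02 -1.004e+02] q [ 19.   27.5 -26.4 106.6  15.6  49.4 -25.4] F [ 0.   0.4 -2.9] w 0.0311
rack tcp [-0.1993 -0.0009  0.1156]
shift [-0.0007  0.0286  0.0009] turn/pi [ 0.0001 -0.0005 -0.0003]
top red [331. 185.] 52 [-0.124  0.073  0.098]
top red [155.9 230.1] 181 [-0.468 -0.078  0.098]
top red [422.7 234.8] 179 [0.078 0.    0.098]
top red [150.1 269.8] 181 [-0.464 -0.161  0.098]
scene red [306.8 154.8] 56 [-0.461 -0.162  0.098]
scene red [326.2 165.1] 61 [-0.466 -0.08   0.098]
scene red [275.9 232.9] 102 [-0.149  0.07   0.098]
scene red [183.8 257.2] 116 [ 0.078 -0.003  0.098]
```

```bash

python3 -m pendant '[[0,0.02,0.001,0,0,0,-1],[0,0.0275,0.001,0,0,0,-1],[0,0.0275,0.001,0,0,0,-1],[0.03,0.0275,0.001,0,0,0,-1],[0.06,0.0275,0.001,0,0,0,-1],[0.08,0.0275,0.001,0,0,0,-1],[0.09,0.0275,0.001,0,0,0,-1],[0.1,0.0275,0.001,0,0,0,-1]]'
python3 -m pendant '[[0.02,0,0,0,0,0,-1],[0.045,0,0,0,0,0,-1],[0.07,0,0,0,0,0,-1],[0.095,0,0,0,0,0,-1],[0.115,0,0,0,0,0,-1],[0.124,0,0,0,0,0,-1],[0.124,0,0,0,0,0,-1]]'
python3 gr.py .024 0 .0866
python3 - <<'E'
from gr import *
for n in("top","scene"):
    c=cam(n,n+"8")
    for b in red(c,30):
        p=toR(ray(c,*b[0],.098)).round(3)
        if p[0]>-.5 and b[1]<300: print(n,"red",b[0],b[1],p)
E
```

```text
clock: 28.8
eef_pos: [0.561, -0.1279, 0.0891]
orientation: [-89.9, 0.1, -100.2]
ft_force: [0.5, 0.0, -2.8]
width: 0.031
clock: 29.68
eef_pos: [0.539, -0.2501, 0.0887]
orientation: [-89.9, 0.1, -100.2]
ft_force: [0.0, -0.1, -2.3]
width: 0.031
t 29.68 p [ 0.539  -0.2501  0.0887] rpy [ -89.9     0.14 -100.2 ] q [ 39.   30.5 -24.2 105.6  16.3  47.2  -3.6] F [ 0.  -0.1 -2.3] w 0.031
rack tcp [0.0229 0.0006 0.0887]
shift [ 0.0011  0.0021 -0.0006] turn/pi [-0.0005  0.0005 -0.0008]
top red [317.4 183.8] 226 [-0.152  0.071  0.098]
top red [155.9 230.1] 174 [-0.468 -0.078  0.098]
top red [150.  269.8] 181 [-0.464 -0.161  0.098]
scene red [307.1 153.9] 46 [-0.466 -0.166  0.098]
scene red [325.9 164.4] 53 [-0.468 -0.083  0.098]
scene red [276.1 232.8] 98 [-0.149  0.07   0.098]
scene red [182.8 257.1] 102 [ 0.08  -0.005  0.098]
```

```bash

python3 -m pendant '[[0.001,0.003,0,0,0,0,-1],[0.001,0.003,0,0,0,0,-1],[0.001,0.003,0,0,0,0,0.15],[0.001,0.003,0,0,0,0,0.15],[0.001,0.003,0,0,0,0,0.15],[0.001,0.003,0,0,0,0,0.15],[0,-0.04,0,0,0,0,0.15],[0,-0.075,0,0,0,0,0.15]]'
python3 -m pendant '[[-0.2,-0.02,-0.04,0,0,0,0.15],[-0.2,-0.02,-0.04,0,0,0,0.15],[-0.3,-0.02,-0.05,0,0,0,0.15],[-0.491,-0.02,-0.079,0,0,0,0.15],[-0.491,-0.02,-0.079,0,0,0,0.15],[-0.491,-0.02,-0.079,0,0,0,0.15],[-0.491,-0.02,-0.079,0,0,0,0.15],[-0.491,-0.02,-0.079,0,0,0,0.15],[-0.491,0,-0.079,0,0,0,0.15],[-0.491,0,-0.079,0,0,0,0.15]]'
python3 gr.py -.468 -.078 .084
python3 - <<'E'
from gr import *
for n in("top","scene"):
    c=cam(n,n+"9")
    for b in red(c,30):
        p=toR(ray(c,*b[0],.098)).round(3)
        if p[0]>-.5 and b[1]<300: print(n,"red",b[0],b[1],p)
im=cv2.cvtColor(c["f"],cv2.COLOR_RGB2BGR)[130:310,160:380]; cv2.imwrite("pics/l9.png",cv2.resize(im,None,fx=3.3,fy=3.3,interpolation=2))
E
```

```text
clock: 30.78
eef_pos: [0.5394, -0.249, 0.1648]
orientation: [-89.9, 0.2, -100.1]
ft_force: [0.5, 0.1, 0.4]
width: 0.0499
clock: 32.02
eef_pos: [0.5465, 0.2469, 0.1641]
orientation: [-90.1, -0.0, -100.1]
ft_force: [0.2, -0.9, -0.2]
width: 0.0499
t 32.02 p [0.5465 0.2469 0.1641] rpy [-9.0070e+01 -1.0000e-02 -1.0007e+02] q [ -3.6  27.3 -33.3 101.   17.5  56.9 -53.7] F [ 0.2 -0.9 -0.2] w 0.0499
rack tcp [-0.4674 -0.0809  0.1641]
shift [-0.0006  0.0801  0.003 ] turn/pi [0.0004 0.0013 0.0001]
top red [317.1 183.1] 118 [-0.153  0.073  0.098]
top red [157.7 230.7] 130 [-0.464 -0.079  0.098]
top red [396.3 230.4] 179 [0.023 0.    0.098]
top red [423.8 235.1] 187 [ 0.081 -0.     0.098]
scene red [307.  153.3] 38 [-0.468 -0.169  0.098]
scene red [325.8 163.5] 43 [-0.471 -0.087  0.098]
scene red [276.2 232.7] 62 [-0.15   0.069  0.098]
scene red [202.6 246.2] 100 [ 0.022 -0.008  0.098]
scene red [182.7 256. ] 88 [ 0.078 -0.008  0.098]
```

View pics/l9.png

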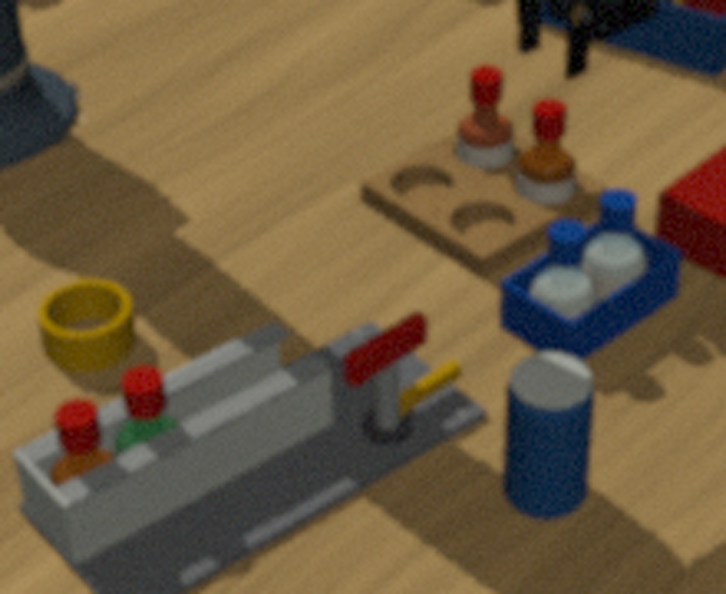

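```bash

python3 -m pendant '[[-0.001,0.05,0.003,0,0.001,0,0.15],[-0.001,0.079,0.003,0,0.001,0,0.15],[-0.001,0.079,0.003,0,0.001,0,0.15],[-0.001,0.079,0.003,0,0.001,0,0.15],[-0.001,0.079,0.003,0,0.001,0,-1],[-0.001,0.079,0.003,0,0.001,0,-1],[-0.001,0.079,0.003,0,0.001,0,-1],[-0.001,0.079,0.003,0,0.001,0,-1],[-0.001,0.079,0.003,0,0.001,0,-1],[-0.001,0.079,0.003,0,0.001,0,-1]]' 40
python3 gr.py -.2 0 .115
python3 -m pendant '[[0,-0.03,0,0,0,0,-1],[0.04,-0.04,0,0,0,0,-1],[0.09,-0.04,0.01,0,0,0,-1],[0.14,-0.04,0.03,0,0,0,-1],[0.19,-0.04,0.05,0,0,0,-1],[0.24,-0.035,0.075,0,0,0,-1],[0.268,-0.03,0.078,0,0,0,-1],[0.268,-0.03,0.078,0,0,0,-1],[0.268,-0.03,0.078,0,0,0,-1]]'
python3 gr.py -.2 0 .087
python3 - <<'E'
from gr import *
for n in("top","scene"):
    c=cam(n,n+"10")
    for b in red(c,30):
        p=toR(ray(c,*b[0],.098)).round(3)
        if p[0]>-.5 and b[1]<300: print(n,"red",b[0],b[1],p)
E
```

```text
clock: 33.38
eef_pos: [0.5513, 0.2472, 0.0875]
orientation: [-89.9, 0.1, -100.4]
ft_force: [-1.4, -0.2, 5.5]
width: 0.031
t 33.38 p [0.5513 0.2472 0.0875] rpy [ -89.89    0.12 -100.4 ] q [ -5.6  32.7 -30.8 104.1  21.5  48.9 -57.1] F [-1.4 -0.2  5.5] w 0.031
rack tcp [-0.4686 -0.0762  0.0875]
shift [ 0.2684 -0.028   0.0767] turn/pi [-0.0006 -0.0006 -0.0007]
clock: 34.5
eef_pos: [0.5794, -0.0293, 0.1169]
orientation: [-89.9, 0.2, -100.3]
ft_force: [-0.0, -0.0, -1.8]
width: 0.0312
t 34.5 p [ 0.5794 -0.0293  0.1169] rpy [ -89.91    0.17 -100.33] q [ 21.8  28.3 -30.4 106.2  18.   50.1 -27.6] F [-0.  -0.  -1.8] w 0.0312
rack tcp [-0.2016  0.0008  0.1169]
shift [ 0.0017  0.0299 -0.0009] turn/pi [-0.0005 -0.0002 -0.001 ]
top red [331.3 185.1] 63 [-0.123  0.073  0.098]
top red [396.4 230.5] 177 [0.024 0.    0.098]
top red [424.1 235.1] 178 [ 0.081 -0.     0.098]
top red [150.  269.7] 179 [-0.464 -0.16   0.098]
scene red [307.1 154.6] 53 [-0.463 -0.163  0.098]
scene red [272.5 204.2] 33 [-0.219 -0.031  0.098]
scene red [275.6 233.1] 104 [-0.147  0.07   0.098]
scene red [202.6 247.2] 119 [ 0.024 -0.004  0.098]
scene red [182.7 257.6] 110 [ 0.081 -0.003  0.098]
```

Insert the third to x ≈ -0.032 (shift 0.17).

```bash

python3 -m pendant '[[0,0.02,-0.001,0,0,-0.001,-1],[0,0.0275,-0.001,0,0,-0.001,-1],[0,0.0275,-0.001,0,0,-0.001,-1],[0.03,0.0275,-0.001,0,0,-0.001,-1],[0.06,0.0275,-0.001,0,0,-0.001,-1],[0.08,0.0275,-0.001,0,0,-0.001,-1],[0.09,0.0275,-0.001,0,0,-0.001,-1],[0.1,0.0275,-0.001,0,0,-0.001,-1]]'
python3 -m pendant '[[0.02,0,0,0,0,0,-1],[0.045,0,0,0,0,0,-1],[0.065,0,0,0,0,0,-1],[0.071,0,0,0,0,0,-1],[0.071,0,0,0,0,0,-1]]'
python3 gr.py -.032 0 .087
python3 - <<'E'
from gr import *
for n in("top","scene"):
    c=cam(n)
    for b in red(c,25):
        p=toR(ray(c,*b[0],.098)).round(3)
        if p[0]>-.5 and b[1]<300: print(n,"red",b[0],b[1],p)
E
```

```text
clock: 35.6
eef_pos: [0.5612, -0.1262, 0.0896]
orientation: [-89.8, 0.0, -100.2]
ft_force: [-0.9, 0.4, -0.7]
width: 0.0313
clock: 36.22
eef_pos: [0.5486, -0.1961, 0.0895]
orientation: [-89.8, 0.1, -100.2]
ft_force: [-0.3, 0.9, -2.3]
width: 0.0313
t 36.23 p [ 0.5486 -0.1961  0.0895] rpy [-8.9840e+01  6.0000e-02 -1.0018e+02] q [ 37.   30.3 -28.5 107.1  19.1  47.2 -11.5] F [-0.3  0.9 -2.3] w 0.0313
rack tcp [-0.032   0.0004  0.0895]
shift [ 0.      0.0025 -0.0004] turn/pi [-0.0009  0.0007 -0.0003]
top red [317.9 183.8] 231 [-0.151  0.071  0.098]
top red [150.1 269.9] 182 [-0.464 -0.161  0.098]
scene red [306.9 154.7] 54 [-0.462 -0.163  0.098]
scene red [275.8 233. ] 102 [-0.148  0.07   0.098]
scene red [201.4 247.6] 107 [ 0.027 -0.005  0.098]
scene red [182.8 257.7] 112 [ 0.081 -0.003  0.098]
```

Release and go to the last bottle at (-0.464,-0.161).

```bash

python3 -m pendant '[[0,0.003,0,0,0,0,-1],[0,0.003,0,0,0,0,-1],[0,0.003,0,0,0,0,0.15],[0,0.003,0,0,0,0,0.15],[0,0.003,0,0,0,0,0.15],[0,0.003,0,0,0,0,0.15],[0,-0.04,0,0,0,0,0.15],[0,-0.075,0,0,0,0,0.15]]'
python3 -m pendant '[[-0.2,-0.02,-0.08,0,0,0,0.15],[-0.2,-0.02,-0.08,0,0,0,0.15],[-0.3,-0.02,-0.12,0,0,0,0.15],[-0.432,-0.02,-0.161,0,0,0,0.15],[-0.432,-0.02,-0.161,0,0,0,0.15],[-0.432,-0.02,-0.161,0,0,0,0.15],[-0.432,-0.02,-0.161,0,0,0,0.15],[-0.432,-0.02,-0.161,0,0,0,0.15],[-0.432,0,-0.161,0,0,0,0.15],[-0.432,0,-0.161,0,0,0,0.15]]'
python3 gr.py -.464 -.161 .084
python3 - <<'E'
from gr import *
for n in("top","scene"):
    c=cam(n,n+"12")
    for b in red(c,30):
        p=toR(ray(c,*b[0],.098)).round(3)
        if p[0]>-.5 and b[1]<300: print(n,"red",b[0],b[1],p)
E
```

```text
clock: 37.33
eef_pos: [0.5487, -0.1952, 0.1655]
orientation: [-89.8, 0.1, -100.1]
ft_force: [1.1, 0.1, 0.2]
width: 0.0502
clock: 38.58
eef_pos: [0.4649, 0.2579, 0.1645]
orientation: [-90.0, -0.0, -100.0]
ft_force: [-0.0, 0.2, -0.2]
width: 0.0504
t 38.58 p [0.4649 0.2579 0.1645] rpy [-8.9980e+01 -3.0000e-02 -1.0004e+02] q [ -1.8  22.5 -39.9 109.7  17.7  54.  -60.2] F [-0.   0.2 -0.2] w 0.0504
rack tcp [-0.4637 -0.1632  0.1645]
shift [-0.0004  0.0805  0.0021] turn/pi [-0.0001  0.0014  0.0002]
top red [315.8 183.2] 129 [-0.155  0.072  0.098]
top red [370.  226.8] 177 [-0.031 -0.001  0.098]
top red [397.8 230.7] 183 [0.027 0.    0.098]
top red [424.  235.1] 183 [ 0.081 -0.     0.098]
top red [151.8 270.6] 123 [-0.46  -0.162  0.098]
scene red [307.1 153.9] 45 [-0.466 -0.166  0.098]
scene red [276.1 232.7] 68 [-0.149  0.069  0.098]
scene red [220.8 237.2] 99 [-0.032 -0.007  0.098]
scene red [201.5 246.4] 96 [ 0.024 -0.009  0.098]
scene red [182.5 255.9] 87 [ 0.078 -0.009  0.098]
```

```bash

python3 -m pendant '[[0,0.05,0.002,0,0.001,0,0.15],[0,0.079,0.002,0,0.001,0,0.15],[0,0.079,0.002,0,0.001,0,0.15],[0,0.079,0.002,0,0.001,0,0.15],[0,0.079,0.002,0,0.001,0,-1],[0,0.079,0.002,0,0.001,0,-1],[0,0.079,0.002,0,0.001,0,-1],[0,0.079,0.002,0,0.001,0,-1],[0,0.079,0.002,0,0.001,0,-1],[0,0.079,0.002,0,0.001,0,-1]]' 40
python3 gr.py -.2 0 .115
python3 -m pendant '[[0,-0.03,0,0,0,0,-1],[0.04,-0.04,0.01,0,0,0,-1],[0.09,-0.04,0.04,0,0,0,-1],[0.14,-0.04,0.07,0,0,0,-1],[0.18,-0.04,0.1,0,0,0,-1],[0.22,-0.035,0.13,0,0,0,-1],[0.264,-0.03,0.161,0,0,0,-1],[0.264,-0.03,0.161,0,0,0,-1],[0.264,-0.03,0.161,0,0,0,-1]]'
python3 gr.py -.2 0 .087
python3 - <<'E'
from gr import *
for n in("top","scene"):
    c=cam(n,n+"13")
    for b in red(c,30):
        p=toR(ray(c,*b[0],.098)).round(3)
        if p[0]>-.5 and b[1]<300: print(n,"red",b[0],b[1],p)
E
```

```text
clock: 39.92
eef_pos: [0.4683, 0.2582, 0.0875]
orientation: [-89.8, 0.1, -100.3]
ft_force: [-1.4, -0.5, 5.8]
width: 0.0305
t 39.92 p [0.4683 0.2582 0.0875] rpy [-8.9820e+01  1.0000e-01 -1.0029e+02] q [ -5.   28.5 -36.5 113.2  23.5  45.5 -65.2] F [-1.4 -0.5  5.8] w 0.0305
rack tcp [-0.4646 -0.1598  0.0875]
shift [ 0.2646 -0.0274  0.1598] turn/pi [-0.001   0.0001 -0.0006]
clock: 41.05
eef_pos: [0.5788, -0.0302, 0.1169]
orientation: [-89.9, 0.1, -100.3]
ft_force: [-0.9, 0.7, -1.4]
width: 0.0311
t 41.05 p [ 0.5788 -0.0302  0.1169] rpy [ -89.91    0.13 -100.31] q [ 24.7  29.2 -34.3 106.1  20.6  50.9 -29.8] F [-0.9  0.7 -1.4] w 0.0311
rack tcp [-0.2006  0.0005  0.1169]
shift [ 0.0007  0.0299 -0.0005] turn/pi [-0.0005 -0.0001 -0.0007]
top red [331.5 184.9] 54 [-0.123  0.074  0.098]
top red [370.3 226. ] 99 [-0.031  0.001  0.098]
top red [397.8 230.6] 179 [0.027 0.    0.098]
top red [423.9 235. ] 178 [ 0.081 -0.     0.098]
scene red [275.2 233.2] 106 [-0.146  0.069  0.098]
scene red [221. 238.] 82 [-0.031 -0.004  0.098]
scene red [202.  247.2] 114 [ 0.025 -0.005  0.098]
scene red [182.8 257.8] 116 [ 0.081 -0.003  0.098]
```

```bash

python3 -m pendant '[[0,0.02,-0.001,0,0,-0.001,-1],[0,0.0275,-0.001,0,0,-0.001,-1],[0,0.0275,-0.001,0,0,-0.001,-1],[0.03,0.0275,-0.001,0,0,-0.001,-1],[0.06,0.0275,-0.001,0,0,-0.001,-1],[0.085,0.0275,-0.001,0,0,-0.001,-1],[0.105,0.0275,-0.001,0,0,-0.001,-1],[0.114,0.0275,-0.001,0,0,-0.001,-1],[0.114,0.0275,-0.001,0,0,-0.001,-1]]'
python3 gr.py -.087 0 .087
python3 -m pendant '[[0,0.003,0,0,0,0,-1],[0,0.003,0,0,0,0,-1],[0,0.003,0,0,0,0,0.15],[0,0.003,0,0,0,0,0.15],[0,0.003,0,0,0,0,0.15],[0,0.003,0,0,0,0,0.15],[0,-0.04,0,0,0,0,0.15],[0,-0.075,0,0,0,0,0.15],[0,-0.075,0,0,0,0,0.15]]'
python3 gr.py -.15 .07 .165
python3 - <<'E'
from gr import *
for n in("top","scene"):
    c=cam(n,n+"14")
    for b in red(c,30):
        p=toR(ray(c,*b[0],.098)).round(3)
        if p[0]>-.5 and b[1]<300: print(n,"red",b[0],b[1],p)
im=cv2.cvtColor(c["f"],cv2.COLOR_RGB2BGR)[130:310,160:380]; cv2.imwrite("pics/l14.png",cv2.resize(im,None,fx=3.3,fy=3.3,interpolation=2))
E
```

```text
clock: 42.28
eef_pos: [0.558, -0.1408, 0.0897]
orientation: [-89.8, -0.0, -100.2]
ft_force: [0.9, -0.3, -1.5]
width: 0.0312
t 42.27 p [ 0.558  -0.1408  0.0897] rpy [-8.9840e+01 -2.0000e-02 -1.0019e+02] q [ 34.6  30.7 -32.8 107.9  22.   47.6 -19.7] F [ 0.9 -0.3 -1.5] w 0.0312
rack tcp [-0.088  -0.0003  0.0897]
shift [0.001  0.0027 0.0002] turn/pi [-0.0009  0.0006  0.0001]
clock: 43.4
eef_pos: [0.5598, -0.1409, 0.1676]
orientation: [-89.5, -0.0, -100.2]
ft_force: [-0.3, 0.1, -0.3]
width: 0.05
t 43.4 p [ 0.5598 -0.1409  0.1676] rpy [-8.949e+01 -5.000e-02 -1.002e+02] q [ 37.1  25.3 -35.6 104.2  17.7  55.6 -16.1] F [-0.3  0.1 -0.3] w 0.05
rack tcp [-0.0883  0.0015  0.1676]
shift [-0.0616  0.0032  0.0685] turn/pi [-0.0028  0.0006  0.0003]
top red [315.3 183.6] 198 [-0.156  0.071  0.098]
top red [425.8 234.4] 128 [0.084 0.002 0.098]
scene red [239.5 229. ] 91 [-0.087 -0.003  0.098]
scene red [276.6 232.7] 98 [-0.15   0.07   0.098]
scene red [220.9 238.4] 90 [-0.03  -0.003  0.098]
scene red [201.8 247.7] 118 [ 0.026 -0.004  0.098]
scene red [182.7 257.7] 112 [ 0.081 -0.003  0.098]
```

View pics/l14.png

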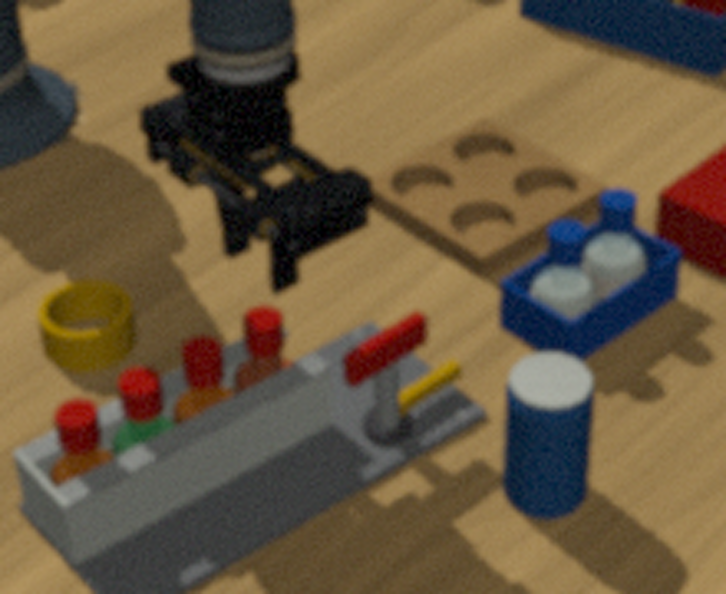

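```bash

python3 go.py .6395 -.092 .165 -7
python3 -m pendant '[[-0.03,0,0.03,-0.003,0,0,0.15],[-0.062,0.003,0.069,-0.003,-0.016,0,0.15],[-0.062,0.003,0.069,-0.003,-0.016,0,0.15],[-0.062,0.003,0.069,-0.003,-0.016,0,0.15],[-0.062,0.003,0.069,-0.003,-0.016,0,0.15]]'
python3 go.py .6395 -.092 .088 -7
python3 gr.py
```

```text
t 43.5 p [ 0.5575 -0.1409  0.1645] rpy [-8.985e+01 -5.000e-02 -1.002e+02] q [ 37.1  25.5 -35.5 104.4  17.7  55.6 -16.1] F [-0.1 -0.3  0.1] w 0.0498
shift [-0.0627 -0.0003  0.0721] turn/pi [-0.0008 -0.0178  0.0003]
clock: 44.12
eef_pos: [0.6351, -0.0935, 0.161]
orientation: [-90.5, -0.1, -97.4]
ft_force: [-0.6, -0.0, 0.4]
width: 0.0501
t 44.12 p [ 0.6351 -0.0935  0.161 ] rpy [-90.49  -0.1  -97.41] q [ 29.   32.  -35.   94.9  20.5  60.2 -19.8] F [-0.6 -0.   0.4] w 0.0501
shift [-0.0022  0.0729  0.0048] turn/pi [ 0.0027 -0.0023  0.0006]
t 44.12 p [ 0.6351 -0.0935  0.161 ] rpy [-90.49  -0.1  -97.41] q [ 29.   32.  -35.   94.9  20.5  60.2 -19.8] F [-0.6 -0.   0.4] w 0.0501
rack tcp [-0.1484  0.0672  0.161 ]
```

```bash

python3 -m pendant '[[-0.002,0.03,0.005,0.003,-0.002,0,0.15],[-0.002,0.072,0.005,0.003,-0.002,0,0.15],[-0.002,0.072,0.005,0.003,-0.002,0,0.15],[-0.002,0.072,0.005,0.003,-0.002,0,-1],[-0.002,0.072,0.005,0.003,-0.002,0,-1],[-0.002,0.072,0.005,0.003,-0.002,0,-1],[-0.002,0.072,0.005,0.003,-0.002,0,-1],[-0.002,0.072,0.005,0.003,-0.002,0,-1],[-0.002,0.072,0.005,0.003,-0.002,0,-1],[-0.002,0.072,0.005,0.003,-0.002,0,-1]]' 40
python3 go.py .6395 -.092 .088 80.8
python3 -m pendant '[[0,0,0,0,-0.05,0,-1],[0,0,0,0,-0.1,0,-1],[0,0,0,0,-0.15,0,-1],[0,0,0,0,-0.2,0,-1],[0,0,0,0,-0.25,0,-1],[0,0,0,0,-0.3,0,-1],[0,0,0,0,-0.35,0,-1],[0,0,0,0,-0.4,0,-1],[0,0,0,0,-0.45,0,-1],[0,0,0,0,-0.49,0,-1]]'
python3 -m pendant '[[0,0,0,0,-0.005,0,-1],[0,0,0,0,-0.01,0,-1],[0,0,0,0,-0.01,0,-1]]'
python3 go.py .6395 -.092 .165 80
```

```text
clock: 45.38
eef_pos: [0.6394, -0.0922, 0.0894]
orientation: [-90.0, -0.1, -97.0]
ft_force: [-3.6, 0.3, 5.8]
width: 0.0141
t 45.38 p [ 0.6394 -0.0922  0.0894] rpy [-89.99  -0.14 -97.02] q [ 27.3  36.5 -33.   97.9  24.1  52.8 -22.4] F [-3.6  0.3  5.8] w 0.0141
shift [-0.0002  0.0014  0.0001] turn/pi [ 0.0006 -0.4879  0.0006]
clock: 46.62
eef_pos: [0.6395, -0.092, 0.0894]
orientation: [-90.1, -0.0, -8.7]
ft_force: [-1.5, 1.4, 2.2]
width: 0.0136
clock: 47.0
eef_pos: [0.6397, -0.0921, 0.0894]
orientation: [-90.1, -0.0, -7.0]
ft_force: [-0.2, 1.3, 1.6]
width: 0.0142
t 47.0 p [ 0.6397 -0.0921  0.0894] rpy [-9.006e+01 -3.000e-02 -7.000e+00] q [ 39.6  43.9 -53.6  97.1  40.2  60.2  55.5] F [-0.2  1.3  1.6] w 0.0142
shift [-0.0002 -0.0756 -0.    ] turn/pi [0.0003 0.0167 0.0002]
```

```bash

python3 -m pendant '[[0,0,0,0,0,0,0.15],[0,0,0,0,0,0,0.15],[0,0,0,0,0,0,0.15],[0,0,0,0,0,0,0.15],[0,-0.05,0,0,0,0,0.15],[0,-0.11,0,0,0,0,0.15],[0,-0.12,0,0,0,0,0.15]]'
python3 -m pendant '[[-0.15,-0.05,-0.42,0,0,0,0.15],[-0.15,-0.05,-0.42,0,0,0,0.15],[-0.15,-0.05,-0.42,0,0,0,0.15],[-0.15,-0.05,-0.42,0,0,0,0.15],[-0.15,-0.05,-0.42,0,0,0,0.15],[-0.15,-0.05,-0.42,0,0,0,0.15],[-0.15,-0.05,-0.42,0,0,0,0.15],[-0.15,-0.05,-0.42,0,0,0,0.15],[-0.15,-0.05,-0.42,0,0,0,0.15]]'
python3 - <<'E'
from gr import *
st(); ims=[]
for n in("top","scene"):
    c=cam(n)
    for b in red(c,30):
        p=toR(ray(c,*b[0],.098)).round(3)
        if p[0]>-.5 and b[1]<300: print(n,"red",b[0],b[1],p)
    im=cv2.cvtColor(c["f"],cv2.COLOR_RGB2BGR); ims.append(cv2.resize(im[100:290,130:450] if n=="top" else im[120:310,160:430],(400,270) if n=="top" else (400,281),interpolation=2)[:270])
    if n=="top":
        m=red(c,30); h=[b for b in m if 300<b[0][0]<350]
        for b in h: print("handle",b[2],cv2.minAreaRect(np.argwhere(b[3]).astype(np.float32)))
cv2.imwrite("pics/fin.png",cv2.resize(np.hstack(ims),None,fx=1,fy=1))
E
```

```text
clock: 47.88
eef_pos: [0.642, -0.0909, 0.2143]
orientation: [-90.0, -0.5, -7.0]
ft_force: [-0.2, 0.6, -0.2]
width: 0.0501
clock: 49.0
eef_pos: [0.4411, -0.4897, 0.2622]
orientation: [-89.9, -0.4, -7.0]
ft_force: [0.4, 0.4, -0.7]
width: 0.0504
t 49.0 p [ 0.4411 -0.4897  0.2622] rpy [-89.94  -0.44  -7.04] q [ 82.8  36.4 -61.1  85.9  32.1  76.4 102. ] F [ 0.4  0.4 -0.7] w 0.0504
top red [317.8 183.7] 187 [-0.151  0.072  0.098]
top red [343.2 222.1] 174 [-0.087  0.     0.098]
top red [370.6 226.6] 168 [-0.03  -0.     0.098]
top red [397.9 230.5] 175 [0.027 0.001 0.098]
top red [424.2 235. ] 178 [0.081 0.    0.098]
handle [313 165  11  38] ((183.74026489257812, 318.0015563964844), (5.608663082122803, 37.32525634765625), 80.90972137451172)
handle [336 215  16  15] ((222.00003051757812, 343.0000305175781), (14.310833930969238, 14.310833930969238), 63.43495178222656)
scene red [239.3 227.2] 68 [-0.091 -0.009  0.098]
scene red [276.5 232.6] 93 [-0.15   0.07   0.098]
scene red [220.6 236.4] 70 [-0.033 -0.01   0.098]
scene red [201.7 246. ] 95 [ 0.023 -0.01   0.098]
scene red [182.5 255.5] 97 [ 0.077 -0.01   0.098]
```

View pics/fin.png

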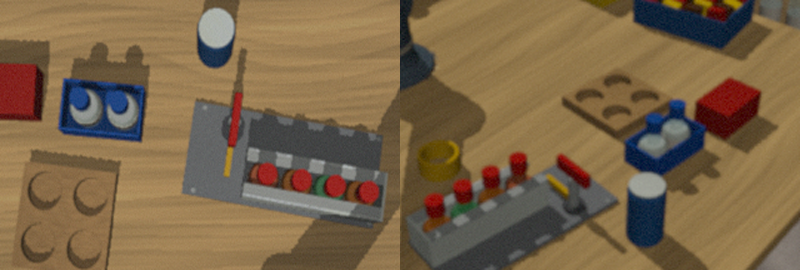

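```bash
python3 -m pendant '[[0,0,0,0,0,0,0.15],[0,0,0,0,0,0,0.15]]'; python3 -c "
from h import *
r.finish_job()"
```

```text
clock: 49.35
eef_pos: [0.4438, -0.4857, 0.263]
orientation: [-89.9, -0.5, -6.6]
ft_force: [0.6, -0.2, 0.5]
width: 0.0496
the job is handed in; nothing more can be done
```

I finished the restock and handed it in at about 49 s on the robot's clock. `finish_job` gives no verdict, so what follows rests on my own final camera checks.

I turned the lock open and stood both empties in the crate. I then slid all four red-capped bottles into the lane, turned the lock back and parked the arm clear.

- **Red-capped bottles:** all four look upright in the lane, at rack x of about 81, 27, -30 and -87 mm. The top view puts them within 1 mm of the centre line. The scene view read about 10 mm off centre. I trust the top view: at the nearest comparable check (arm above the mouth, lock still open), the scene view read only 3–4 mm off.
- **Empties:** both stand upright in the crate.
- **Lock:** the handle's outline in the top view matches its starting outline, and the gate arm lies across the mouth. I judged the locked angle from the image; there is no joint reading for it.
- **Carton, can and tape:** they looked undisturbed in the last views, though the tape was visible only in the scene view.

I saw no sign of a bottle being knocked or the grip slackening. There were no failed grasps or retries.

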